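# Gauge the marked slot of the knife block

### The job

Find out how thick a blade guard the red-marked slot of the slanted knife block takes: try the gauge leaves in it one at a time, from the thinnest up, sliding each along the slot as far as it will go without forcing it. Put each leaf that goes fully in into the white crock, blade down, and the first one that binds at the mouth into the red mug, blade down; leave any thicker leaf untried in the stand and keep crock and mug upright.

Things in the scene. Friction and masses are not known exactly. Their poses are not given: they have to be found in the camera images.
- block: Slanted wooden knife block, 154 mm wide (y), fixed. Origin on the worktop under its middle; x points away from the robot at yaw 0, z up. Two slots side by side in its slanted top (at y = +34 and -34 mm); the marked slot is the one at its +y side (left seen from the robot) with a red strip on the front below it.
- slot_mouth (a point): Centre of the marked slot's mouth, about 100 mm up; axes as the block (not slanted). The slot runs 30 deg off vertical, down along (0.500, 0, -0.866) in the block's frame. It is 32 mm long in the block's x-z plane; its unknown gap lies along the block's y. The top 4 mm flare out 4 mm a side at 45 deg, so a leaf that binds stops at most 4 mm in. The slanted top round it is flat.
- slot_floor (a point): Point 55 mm down the axis of the marked slot from its mouth: the blade's tip is here when a leaf is fully in, its shoulder on the slanted top. The gap is not told; it is either about 2 mm wider than the thin leaf or about 2 mm wider than the middle one, so the thin leaf always goes in and the thick one never does.
- insert_a: One of the two grey plastic slot inserts in the block; they look alike save for the gap. Origin on the worktop level, under the block's middle in x; its y in the block's frame tells in which of the two places it sits (+34 mm: the marked one).
- insert_b: The other slot insert, described as insert_a; its gap differs.
- stand: Light wooden stand, fixed, 70 mm (x) by 196 mm (y) by 66 mm high, origin under its middle. Three equal holes along its y, 64 mm apart, 60 mm deep, hold the leaves upright; the leaves' axes are the stand's.
- thin_grip (a point): Point in the yellow handle of the thin gauge leaf, its grasping point. Handle 40 mm (own x) by 18 mm (own y, the way to pinch) by 60 mm high (own z, up in the stand); the point is 35 mm above its flat underside (shoulder), 25 mm below its top. A steel blade 5 mm thick (y), 20 mm wide (x), 55 mm long hangs below. 50 g. It starts upright in one of the stand's holes, shoulder on the stand's top.
- thin_tip (a point): Centre of the lower end of the thin (5 mm) leaf's blade, 90 mm below its handle point along its own -z; axes as the leaf.
- middle_grip (a point): Point in the blue handle of the middle gauge leaf, its grasping point. Handle 40 mm (own x) by 18 mm (own y, the way to pinch) by 60 mm high (own z, up in the stand); the point is 35 mm above its flat underside (shoulder), 25 mm below its top. A steel blade 9 mm thick (y), 20 mm wide (x), 55 mm long hangs below. 50 g. It starts upright in one of the stand's holes, shoulder on the stand's top.
- middle_tip (a point): Centre of the lower end of the middle (9 mm) leaf's blade, 90 mm below its handle point along its own -z; axes as the leaf.
- thick_grip (a point): Point in the green handle of the thick gauge leaf, its grasping point. Handle 40 mm (own x) by 18 mm (own y, the way to pinch) by 60 mm high (own z, up in the stand); the point is 35 mm above its flat underside (shoulder), 25 mm below its top. A steel blade 13 mm thick (y), 20 mm wide (x), 55 mm long hangs below. 50 g. It starts upright in one of the stand's holes, shoulder on the stand's top.
- thick_tip (a point): Centre of the lower end of the thick (13 mm) leaf's blade, 90 mm below its handle point along its own -z; axes as the leaf.
- crock: Plain white ceramic utensil crock (an open round pot without handle), loose, 450 g, 85 mm tall, 112 mm across its rim. Origin under its middle, z up.
- crock_rim (a point): Centre of the crock's open mouth, at rim height (85 mm above its foot); inner radius 50 mm at the rim, narrowing to about 40 mm at the inner floor.
- red_mug: Red speckled enamel mug, loose, 160 g, 86 mm tall, about 92 mm across plus a handle that points to its own -x. Origin under the middle of mug and handle together, z up.
- red_mug_mouth (a point): Centre of the red mug's open mouth, at rim height (86 mm above its foot); inner radius 39 mm, inner floor 4 mm above the foot.
Things that resemble listed ones, but are neither listed nor needed, are in the scene too. There is more than one size of the part that bears thick_grip; the job needs the larger.

How it is judged:
On the way, in this order (a step that is already met when the one before it is completed fails the run):
1. the thin leaf is fully in the marked slot (distance between thin_tip and slot_floor below 0.012 m), for 0.1 s.
2. the thin leaf is in the white crock (horizontal distance between thin_tip and crock_rim below 0.052 m and height (world z) of thin_tip below 0.06 m and angle between thin_tip's own z axis and vertical below 1.1 rad), for 0.1 s.
3. the middle leaf has been tried in the marked slot: fully in, or bound at its mouth if the gap is the small one (((y of insert_a in the frame of block above 0 m and (distance between middle_tip and slot_mouth below 0.012 m and angle between middle_tip's own z axis and vertical between 0.26 and 0.79 rad and (contact force between middle and insert_a above 0.5 N or contact force between middle and insert_b above 0.5 N))) or (y of insert_b in the frame of block above 0 m and distance between middle_tip and slot_floor below 0.012 m))), for 0.1 s.
4. the middle leaf is in the red mug if it bound; otherwise the thick leaf has been tried and bound at the marked slot's mouth (((y of insert_a in the frame of block above 0 m and (horizontal distance between middle_tip and red_mug_mouth below 0.042 m and height (world z) of middle_tip below 0.06 m and angle between middle_tip's own z axis and vertical below 1.1 rad)) or (y of insert_b in the frame of block above 0 m and (horizontal distance between middle_tip and crock_rim below 0.052 m and height (world z) of middle_tip below 0.06 m and angle between middle_tip's own z axis and vertical below 1.1 rad) and (distance between thick_tip and slot_mouth below 0.012 m and angle between thick_tip's own z axis and vertical between 0.26 and 0.79 rad and (contact force between thick and insert_a above 0.5 N or contact force between thick and insert_b above 0.5 N))))), for 0.1 s.
At the end, for the whole second after the job is handed in: Leaves that go in are in the white crock, the first that binds in the red mug, blade down (tip within 52 mm (crock) or 42 mm (mug) of its axis and under 60 mm above the worktop); an untried thicker leaf still stands in the stand (within 10 mm); crock and mug upright within 0.15 rad (all of step 2 and angle between each of crock, red_mug's own z axis and vertical below 0.15 rad and ((y of insert_a in the frame of block above 0 m and (horizontal distance between middle_tip and red_mug_mouth below 0.042 m and height (world z) of middle_tip below 0.06 m and angle between middle_tip's own z axis and vertical below 1.1 rad) and distance of thick_grip from where it was at the start of the episode below 0.01 m) or (y of insert_b in the frame of block above 0 m and (horizontal distance between middle_tip and crock_rim below 0.052 m and height (world z) of middle_tip below 0.06 m and angle between middle_tip's own z axis and vertical below 1.1 rad) and (horizontal distance between thick_tip and red_mug_mouth below 0.042 m and height (world z) of thick_tip below 0.06 m and angle between thick_tip's own z axis and vertical below 1.1 rad)))); the robot touches nothing.
It fails at once if the thin leaf is forced into the slot (over 60 N) (contact force between thin and insert_a above 60 N or contact force between thin and insert_b above 60 N).
It fails at once if the middle leaf is forced into the slot (over 60 N) (contact force between middle and insert_a above 60 N or contact force between middle and insert_b above 60 N).
It fails at once if the thick leaf is forced into the slot (over 60 N) (contact force between thick and insert_a above 60 N or contact force between thick and insert_b above 60 N).
It fails at once if the thick leaf is taken away although the middle one binds (y of insert_a in the frame of block above 0 m and distance of thick_grip from where it was at the start of the episode above 0.1 m).
It fails at once if the crock or the mug is knocked over (angle between any of crock, red_mug's own z axis and vertical above 0.6 rad).
It also fails if it takes over 72 s, if anything falls off the work surface, if the arm or the gripper's body presses on something with over 40 N, if the wrist force passes 120 N, or if a joint passes its speed limit or range.

### The arm

A 6-joint arm with a two-finger parallel gripper is mounted at the origin on a cart in front of the work surface, level with it; the furniture and walls round the work are solid. World frame = base frame: x ahead of the robot, y to its left, z up, the work surface at z = 0. Lengths are in m, angles in rad, forces in N, time in s.
With the tool pointing down it reaches from about 0.375 to 0.9 m from the base axis. Payload 3.1 kg.
Tool frame: the origin (TCP) lies midway between the tips of the shut fingers; the grasp point (between the pads) lies pinch_z behind it (pinch_z is the distance from the TCP to the grasp point, in m); y points along the fingers, z is the direction in which the jaws open and shut, and the axes are right-handed (so a half turn about y gives the same grasp; the last joint's range is limited). The gripper opens to 87 mm and grips with 3 to 60 N. Pads are 19 mm wide; open, the fingers measure 117 mm over their backs; the gripper's body (75 mm by 190 mm) begins 51 mm behind the grasp point.
Start: joints at [1.065, 0.527, 1.433, -0, 1.181, -0.178], TCP at [0.201, 0.592, 0.223] pointing down, gripper open.
Joint ranges: [-3.08, 3.08], [-0.75, 2.2], [0.22, 2.44], [-1.43, 4.57], [0, 2.65], [-2.85, 2.85]. Speed limits (rad/s): [2.79, 2.79, 3.14, 3.14, 3.14, 3.14].

### API

Orientations are given as a unit quaternion [x, y, z, w].
In Python, from rig import get_obs, camera, hand_in, pinch_z gives the robot as it stands. The module is installed in compiled form; this text tells all that it offers.
- The arm moves only by the tool arm_command, never from a script. Its argument "plan" is a list of rows, each a list of 2 entries, a list of its own where there are three numbers: the shift along the world's x, y, z in units of 25 mm (1.0 is 25 mm), then the turn about the world's z in units of 5 degrees (1.0 is 5 degrees). A call has 1 to 5 rows; each row is the pose to reach, as a shift and turn from the pose commanded when the call began; what a row does not reach only later rows make up. A row lasts 1/10 s, in which the tool goes at most 50 mm and 8.59 degrees, less where a joint would pass 70% of its speed; a pose out of reach is approached as far as the arm can. A call with a gripper value outside its range is refused whole. "fingers" is the opening, from -1 (shut) to 1 (fully open), set as the call begins (left out, the last holds). The fingers move at their own pace and stop on an object; "force" is the grip in N (left out, the last holds). Time passes only in rows, so rows that repeat a pose let the fingers close. It gives the time, the measured TCP pose, the force and the opening at its end, in the units of the state.
- get_obs(): the state, without advancing time (a new reading comes with each control period).
- camera(name): name is "scene" or "top" or "wrist"; returns a dict with "pixels" (400x640x3 uint8, red, green, blue), "camera_matrix" (3x3 intrinsics, pixels), "R" (3x3) and "t" (3): a world point X has camera coordinates R X + t. Camera axes: x right, y down, z forward; pixel columns grow to the right and rows downward; lengths in m; the calibration is good to about 2 mm. A picture is of the moment at which its call begins. There is no depth.
- hand_in(): hands the job in, once; it reports no verdict.
The state is a dict: "time": time; "q": joint angles; "joint_velocities": joint speeds; "joint_torque": joint torques, N m; "position": TCP position; "tool_rot": TCP orientation; "ft_force": force on the tool from outside, world axes, zero at the start; "moment": the same for the moment, N m; "grip_width": finger opening in m.
Only numpy, scipy, OpenCV 4.12 (cv2) and the standard library are available. Lean on these libraries where they do the work, as an engineer would, in place of code of your own. Each camera call takes 0.05 s, during which the arm holds its last target.

## Working session

There is one attempt and no reset: what is moved stays moved. The work goes in short steps, Python scripts to look and compute and a tool call to move; the robot and the scene stay as the last step left them, time stands still between calls to the robot, and variables do not carry over. Pictures are saved under pics/ and viewed, and the job is handed in when it is done.

Besides the shell and the picture viewer there is one more tool, called after "Emit:" as name(argument=value, ...) on one line, values as JSON. arm_command: Moves the arm, as the interface text tells. Its arguments: {"type":"object","properties":{"plan":{"type":"array"},"fingers":{"type":"number"},"force":{"type":"number"}},"required":["plan"]}

```bash
ls; mkdir -p pics; cat > h.py <<'E'
import numpy as np, cv2, sys
from rig import get_obs, camera, hand_in, pinch_z
def snap(n,f):
    c=camera(n); cv2.imwrite('pics/'+f+'.png',c['pixels'][:,:,::-1]); np.savez('pics/'+f+'.npz',**c); return c
def load(f): return dict(np.load('pics/'+f+'.npz'))
def proj(c,X):
    X=np.atleast_2d(X); p=(c['R']@X.T).T+c['t']; p=(c['camera_matrix']@p.T).T; return p[:,:2]/p[:,2:]
def ray(c,uv,z):
    d=c['R'].T@np.linalg.solve(c['camera_matrix'],[uv[0],uv[1],1.]); o=-c['R'].T@c['t']
    return o+d*(z-o[2])/d[2]
def tri(obs):
    A=[];b=[]
    for c,uv in obs:
        d=c['R'].T@np.linalg.solve(c['camera_matrix'],[uv[0],uv[1],1.]);d/=np.linalg.norm(d); o=-c['R'].T@c['t']
        P=np.eye(3)-np.outer(d,d);A.append(P);b.append(P@o)
    return np.linalg.lstsq(np.vstack(A),np.hstack(b),rcond=None)[0]
def crop(f,x0,y0,x1,y1,s,o):
    i=cv2.imread('pics/'+f+'.png')[y0:y1,x0:x1]; cv2.imwrite('pics/'+o+'.png',cv2.resize(i,None,fx=s,fy=s,interpolation=cv2.INTER_CUBIC))
E
python3 - <<'E'
from h import *
o=get_obs(); print(o); print(pinch_z if not callable(pinch_z) else pinch_z())
for n in ['scene','top','wrist']:
    c=snap(n,n+'0'); print(n, -c['R'].T@c['t'], c['camera_matrix'][0,0])
E
```

```text
pics
{'time': 0.0, 'q': array([ 1.06451065e+00,  5.28462391e-01,  1.43388926e+00,  1.51234642e-05,
        1.18140268e+00, -1.78481832e-01]), 'joint_velocities': array([-2.29029903e-03,  6.15820044e-05, -1.08691734e-03,  7.23644104e-04,
        7.04137205e-04, -1.01374319e-03]), 'joint_torque': array([-1.07222811e-03, -4.40037954e+01, -1.76596802e+01,  6.33649249e-02,
        5.80900535e-02, -1.55039261e-04]), 'position': array([0.20082658, 0.59108776, 0.22157811]), 'tool_rot': array([ 0.69834773, -0.11564114,  0.11511865, -0.69691124]), 'ft_force': array([0.33755231, 0.49371642, 0.1643759 ]), 'moment': array([-5.21901887e-02,  4.52192555e-03, -2.18199103e-05]), 'grip_width': 0.08710334618685195}
0.0187
scene [-0.31733571 -0.45714741  0.6768017 ] 368.6618044133474
top [0.37406586 0.04220242 1.25259343] 466.5310066528853
wrist [0.13736087 0.61375137 0.38389353] 296.1757293158187
```

```bash
python3 -c "
import cv2,numpy as np
"
```

```text
(no output)
```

View pics/scene0.png

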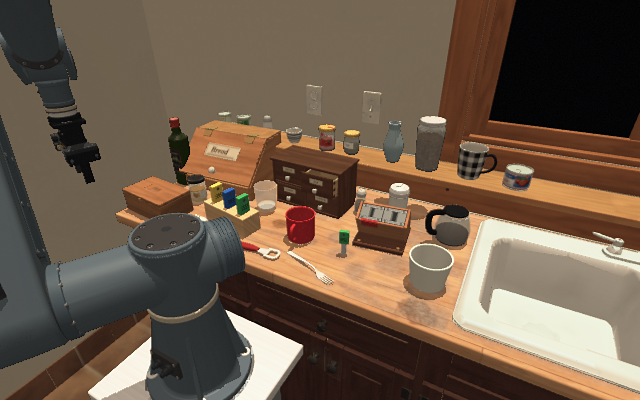

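View pics/top0.png

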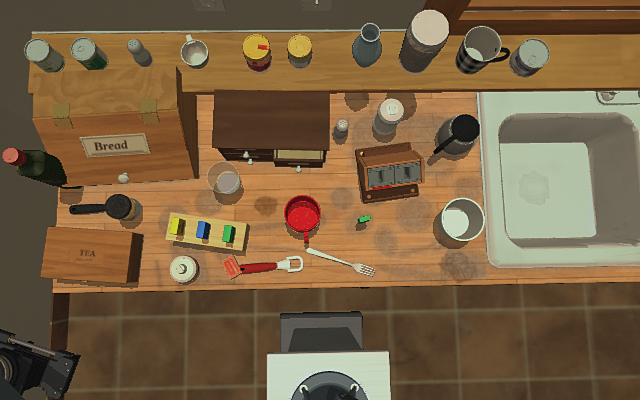

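View pics/wrist0.png

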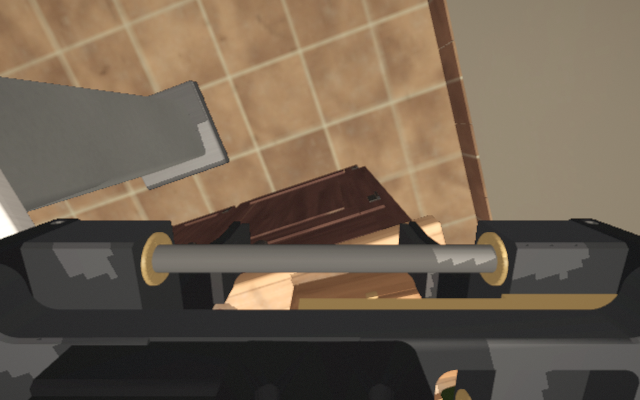

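```bash
python3 - <<'E'
from h import *
from scipy.spatial.transform import Rotation as R
print(R.from_quat(get_obs()['tool_rot']).as_matrix().round(3))
crop('top0',150,130,390,290,3.3,'a'); crop('top0',330,120,500,250,4.5,'b'); crop('scene0',190,160,460,300,2.9,'c')
E
```

```text
[[ 0.947 -0.001  0.322]
 [-0.322 -0.001  0.947]
 [-0.    -1.    -0.002]]
```

View pics/a.png

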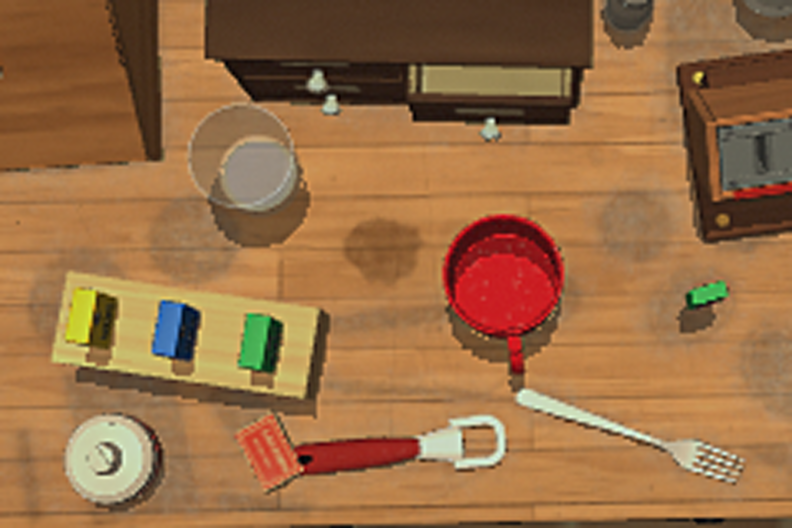

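View pics/b.png

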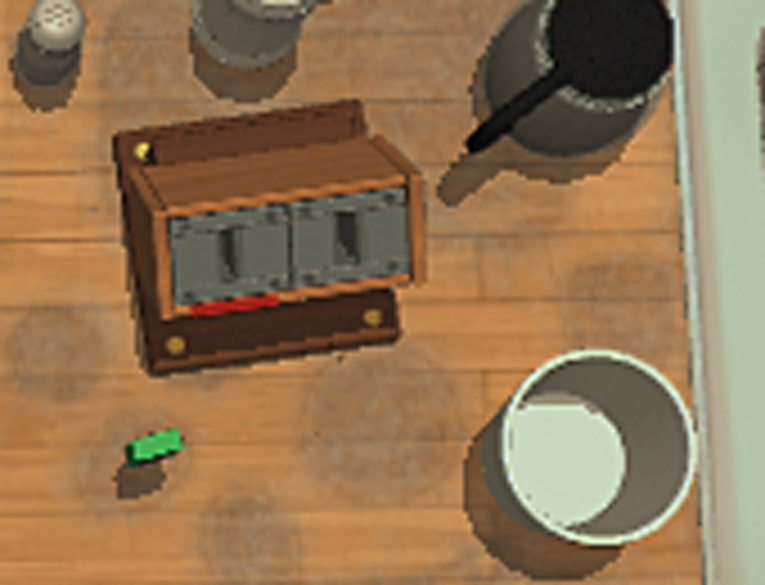

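View pics/c.png

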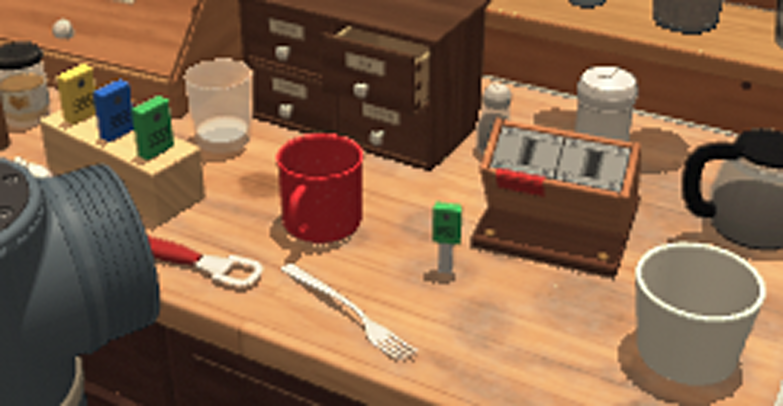

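```bash
python3 - <<'E'
from h import *
T=load('top0');S=load('scene0')
a=lambda u,v:(150+u/3.3,130+v/3.3); b=lambda u,v:(330+u/4.5,120+v/4.5); c=lambda u,v:(190+u/2.9,160+v/2.9)
P=lambda n,p,z:print(n,ray(T,p,z).round(4))
q=[a(70,272),a(328,308),a(305,398),a(52,360)]
c4=np.array([ray(T,p,.066) for p in q]); print(c4.round(4),c4.mean(0).round(4)); 
d=(c4[0]+c4[3]-c4[1]-c4[2]);print('stand yaw deg',np.degrees(np.arctan2(d[1],d[0]))-90,np.linalg.norm(d)/2)
for n,p in dict(mug=a(503,276)).items(): P(n,p,.086)
P('mugL',a(444,276),.086);P('mugR',a(563,276),.086);P('mugT',a(503,216),.086);P('mugB',a(503,338),.086)
P('handle',a(516,372),.06)
for k in [(502,450),(695,450),(600,350),(600,545)]: P('crock',b(*k),.085)
# block top
for n,tu,su in [('slotL mid',b(229,252),c(528,153)),('slotR mid',b(346,237),c(592,165)),('plate nearleft',b(175,302),c(490,172)),('plate farR',b(405,187),c(634,150)),('plate nearR',b(411,284),c(622,188)),('plate farL',b(170,218),c(502,126))]:
    X=tri([(T,tu),(S,su)]); print(n,X.round(4),proj(T,X)-tu,proj(S,X)-su)
E
```

```text
[[0.5151 0.3913 0.066 ]
 [0.484  0.1932 0.066 ]
 [0.4153 0.2106 0.066 ]
 [0.4477 0.4032 0.066 ]] [0.4655 0.2996 0.066 ]
stand yaw deg -9.225903006823003 0.19790170841460478
mug [0.5044 0.0579 0.086 ]
mugL [0.5051 0.1027 0.086 ]
mugR [0.5037 0.0122 0.086 ]
mugT [0.5506 0.0573 0.086 ]
mugB [0.4572 0.0585 0.086 ]
handle [0.4326 0.0492 0.06  ]
crock [ 0.4827 -0.2934  0.085 ]
crock [ 0.4809 -0.4028  0.085 ]
crock [ 0.5386 -0.3524  0.085 ]
crock [ 0.4285 -0.3457  0.085 ]
slotL mid [ 0.5954 -0.1412  0.0966] [[-0.24655819  0.13699837]] [[ 0.23240409 -0.04216472]]
slotR mid [ 0.603  -0.2076  0.0972] [[-0.20225196  0.10387515]] [[ 0.19098362 -0.0382836 ]]
plate nearleft [ 0.5699 -0.1113  0.0786] [[-0.57640754  0.33579191]] [[ 0.55602432 -0.09230689]]
plate farR [ 0.629  -0.2405  0.1103] [[ 0.31405169 -0.15302137]] [[-0.29098478  0.06254038]]
plate nearR [ 0.5768 -0.2453  0.0956] [[ 0.49627456 -0.24187731]] [[-0.47925416  0.09554756]]
plate farL [ 0.6117 -0.1056  0.1114] [[-0.65758016  0.37840039]] [[ 0.6071932 -0.1088988]]
```

```bash
cat > ov.py <<'E'
from h import *
def Rz(d): d=np.radians(d); return np.array([[np.cos(d),-np.sin(d),0],[np.sin(d),np.cos(d),0],[0,0,1]])
st=np.array([.4655,.2996,0]);sy=-9.2; mouth=np.array([.5955,-.1412,.0985]); by=6.5
mug=np.array([.504,.058,0]);cr=np.array([.4825,-.348,0])
def rect(cx,ax,ay): return np.array([cx+ax+ay,cx+ax-ay,cx-ax-ay,cx-ax+ay])
def circ(c,r,z): t=np.linspace(0,6.28,40); return np.c_[c[0]+r*np.cos(t),c[1]+r*np.sin(t),0*t+z]
def shapes():
    s=[];A=Rz(sy);B=Rz(by);ex=np.eye(3)
    s.append((rect(st+[0,0,.066],A@ex[0]*.035,A@ex[1]*.098),(255,0,255)))
    for k in (1,0,-1): s.append((rect(st+A@[0,.064*k,.126],A@ex[0]*.02,A@ex[1]*.009),(255,255,255)))
    u=B@np.array([.866,0,.5])
    for y in (0,-.068): s.append((rect(mouth+B@[0,y,0],u*.016,B@ex[1]*.0045),(0,255,255)))
    s+= [(circ(mug,.039,.086),(255,255,0)),(circ(cr,.056,.085),(255,0,0))]
    return s
def draw(f,c,sc):
    x0,y0,x1,y1=c; C=load(f); i=C['pixels'][y0:y1,x0:x1,::-1]; i=cv2.resize(i,None,fx=sc,fy=sc,interpolation=cv2.INTER_CUBIC)
    for p,col in shapes():
        q=(proj(C,p)+.5-[x0,y0])*sc
        cv2.polylines(i,[np.int32(q*8)],True,col,1,cv2.LINE_AA,3)
    return i
E
python3 - <<'E'
from ov import *
a=draw('top0',(155,180,260,260),4.5);b=draw('top0',(345,135,440,215),4.5)
cv2.imwrite('pics/o1.png',np.hstack([a,b])[:, :800] if a.shape[1]+b.shape[1]<=900 else a); cv2.imwrite('pics/o2.png',b)
a=draw('scene0',(200,170,300,240),7.5);b=draw('scene0',(345,190,425,250),9);cv2.imwrite('pics/o3.png',a);cv2.imwrite('pics/o4.png',b)
a=draw('top0',(270,180,500,260),3.4);cv2.imwrite('pics/o5.png',a)
E
```

```text
(no output)
```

View pics/o1.png

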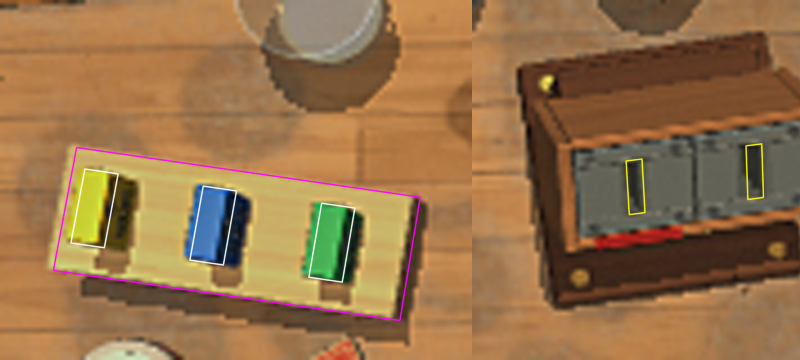

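View pics/o3.png

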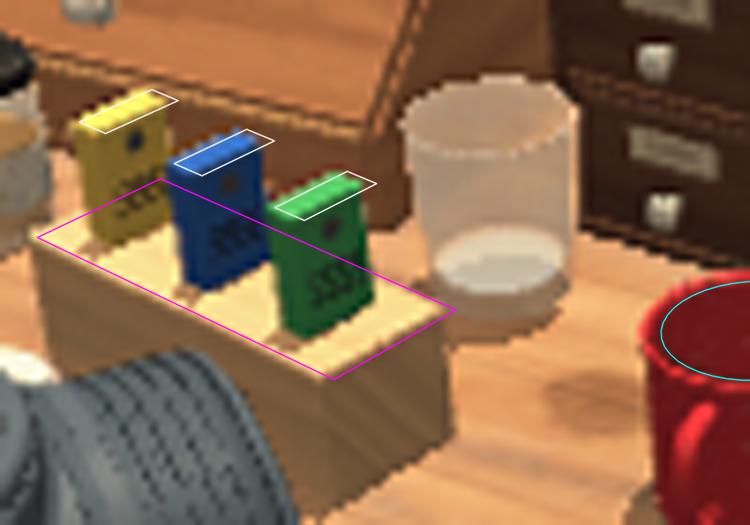

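View pics/o4.png

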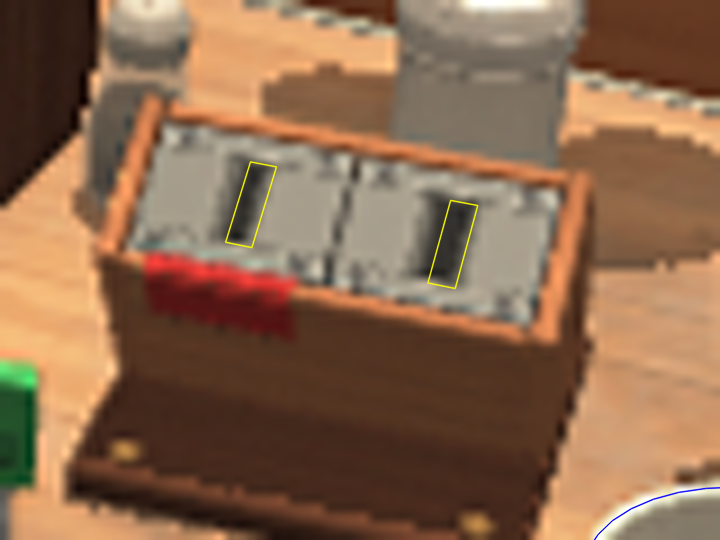

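View pics/o5.png

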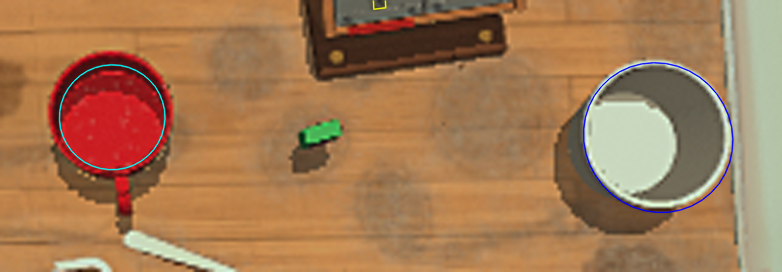

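Emit:
arm_command(plan=[[[1.5,-1.24,0],0.4],[[3.0,-2.48,0],0.8],[[4.5,-3.72,0],1.2],[[6.0,-4.96,0],1.6],[[7.5,-6.2,0],1.9]], fingers=0, force=20)

```text
time: 0.65
position: [0.3897, 0.4353, 0.2223]
tool_rot: [0.705, -0.057, 0.057, -0.705]
ft_force: [-0.3, 0.3, 0.6]
grip_width: 0.055
```

Emit:
arm_command(plan=[[[1.5,-1.24,0],0],[[3.0,-2.48,0],0],[[3.5,-2.9,-0.5],0],[[3.5,-2.9,-1],0],[[3.5,-2.9,-1],0]])

```text
time: 1.15
position: [0.4736, 0.3636, 0.1948]
tool_rot: [0.706, -0.06, 0.055, -0.704]
ft_force: [-1.1, 0.6, 0.0]
grip_width: 0.0436
```

```bash
python3 - <<'E'
from h import *
from scipy.spatial.transform import Rotation as R
o=get_obs();print(o['position'],o['ft_force'],o['grip_width'],o['time']);z=R.from_quat(o['tool_rot']).as_matrix();print(z.round(3),np.degrees(np.arctan2(z[1,2],z[0,2])))
snap('wrist','w1');snap('scene','s1')
E
```

```text
[0.47362764 0.36358456 0.19480186] [-1.06210568  0.61874715  0.00532242] 0.043551701743303875 1.15
[[ 0.987 -0.006  0.162]
 [-0.162 -0.002  0.987]
 [-0.006 -1.    -0.003]] 80.68713842712343
```

View pics/w1.png

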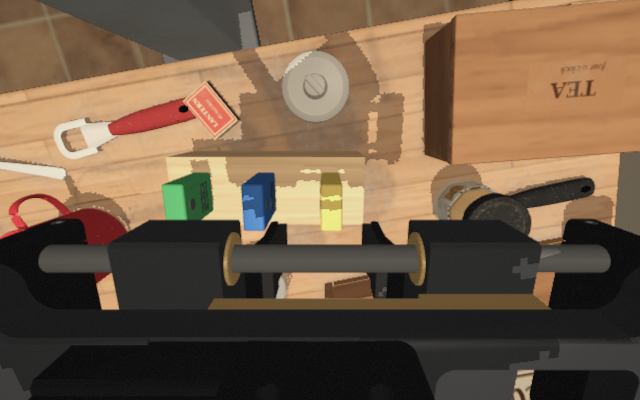

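```bash
python3 - <<'E'
from ov import *
i=draw('w1',(150,140,390,250),3.3);cv2.imwrite('pics/o6.png',i)
i=draw('s1',(190,120,300,240),4.5);cv2.imwrite('pics/o7.png',i)
E
```

```text
(no output)
```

View pics/o6.png

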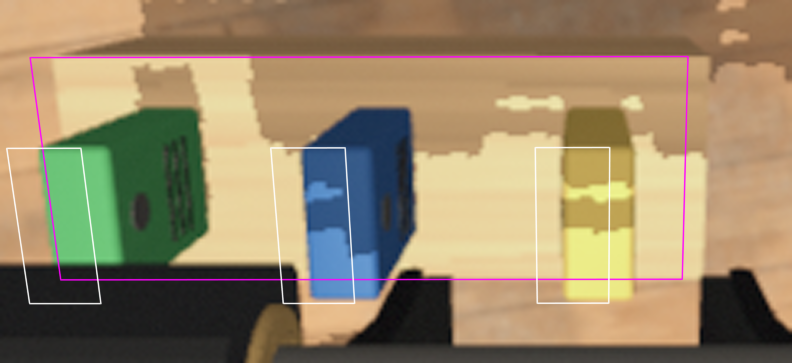

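View pics/o7.png

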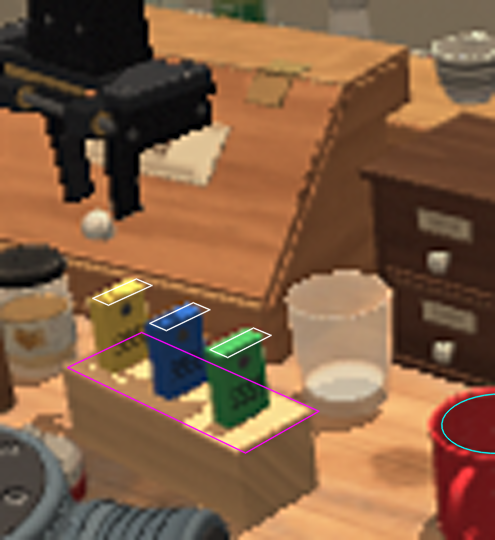

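Emit:
arm_command(plan=[[[0,0.1,-1.0],0],[[0,0.1,-2.2],0],[[0,0.1,-3.4],0],[[0,0.1,-4.5],0],[[0,0.1,-4.5],0]])

```text
time: 1.75
position: [0.4722, 0.3668, 0.082]
tool_rot: [0.706, -0.059, 0.054, -0.703]
ft_force: [-0.7, -0.3, 0.1]
grip_width: 0.0433
```

Emit:
arm_command(plan=[[[0,0,0],0],[[0,0,0],0],[[0,0,0],0],[[0,0,0],0]], fingers=-1, force=10)

```text
time: 2.15
position: [0.4769, 0.3672, 0.0865]
tool_rot: [-0.704, 0.056, -0.058, 0.705]
ft_force: [-0.2, -0.5, 0.3]
grip_width: 0.0198
```

```bash
python3 - <<'E'
from h import *
o=get_obs();print(o['position'],o['ft_force'],o['grip_width'],o['time'])
snap('wrist','w2');snap('scene','s2')
i=cv2.imread('pics/s2.png')[130:260,170:310]; i=cv2.resize(i,None,fx=4,fy=4,interpolation=cv2.INTER_CUBIC); cv2.imwrite('pics/o8.png',i)
E
```

```text
[0.47690758 0.36723647 0.08650801] [-0.24254381 -0.49414624  0.28794662] 0.01976339988643173 2.15
```

View pics/o8.png

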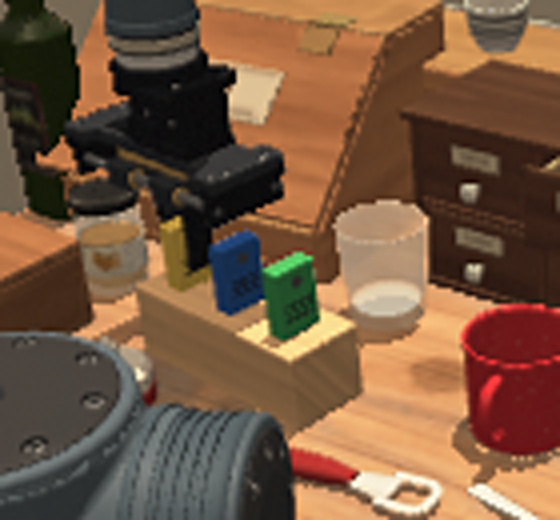

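View pics/w2.png

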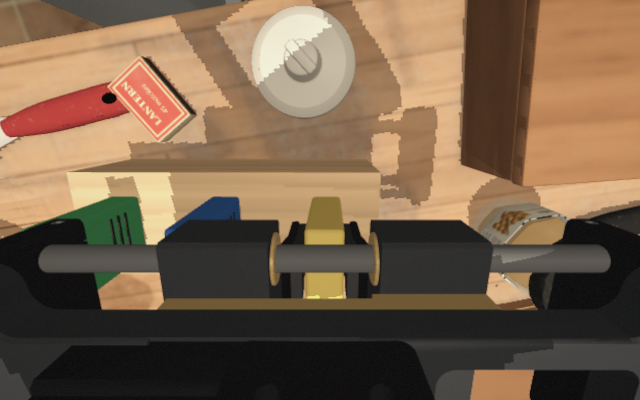

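Emit:
arm_command(plan=[[[0,0,0],0],[[0,0,0.9],0],[[0,0,1.75],0],[[0,0,1.75],0],[[0,0,1.75],0]], force=6)

```text
time: 2.75
position: [0.4762, 0.3665, 0.1288]
tool_rot: [-0.705, 0.057, -0.057, 0.705]
ft_force: [-0.1, 0.1, -1.3]
grip_width: 0.018
```

Emit:
arm_command(plan=[[[-0.45,0.07,0],0],[[-0.9,0.14,-0.05],0],[[-1.35,0.21,-0.12],0],[[-1.82,0.29,-0.22],0],[[-1.82,0.29,-0.22],0]])

```text
time: 3.25
position: [0.4273, 0.3738, 0.1224]
tool_rot: [0.706, -0.058, 0.055, -0.704]
ft_force: [0.8, 0.5, -1.1]
grip_width: 0.0181
```

Emit:
arm_command(plan=[[[0,0,0],0],[[0,0,1],0],[[0,0,2],0],[[0,0,2],0]], force=15)

```text
time: 3.65
position: [0.4329, 0.3752, 0.1763]
tool_rot: [-0.703, 0.055, -0.059, 0.706]
ft_force: [-0.6, -0.3, -0.5]
grip_width: 0.0177
```

```bash
python3 - <<'E'
from h import *
o=get_obs();print(o['position'],o['ft_force'],o['grip_width'],o['time'])
snap('wrist','w3');snap('scene','s3');snap('top','t3')
i=cv2.imread('pics/s3.png')[110:250,150:310]; i=cv2.resize(i,None,fx=4,fy=4,interpolation=cv2.INTER_CUBIC); cv2.imwrite('pics/o9.png',i)
E
```

```text
[0.43291408 0.37520238 0.17630291] [-0.63348444 -0.33546436 -0.46411964] 0.017650635020764558 3.65
```

View pics/o9.png

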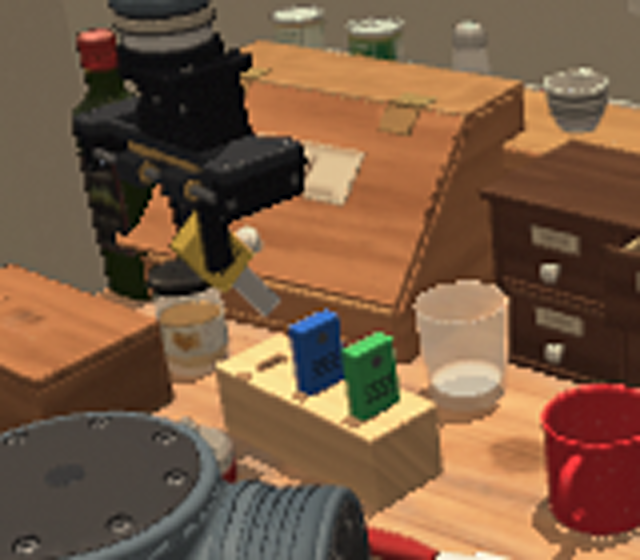

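View pics/w3.png

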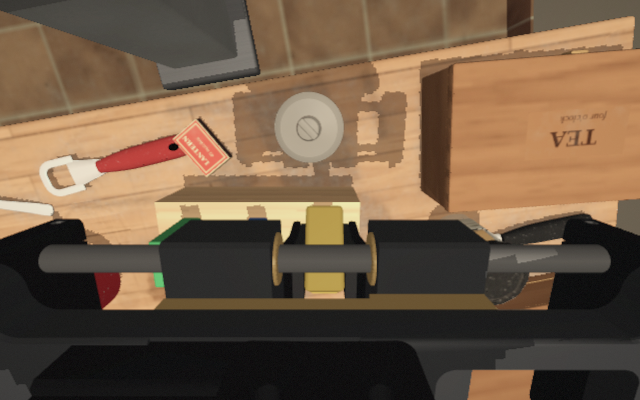

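```bash
cat >> ov.py <<'E'
def leaf(o,th,d=.094,off=(0,0)):
    # d: pinch to tip along axis; off: (x shift of handle axis)
    from scipy.spatial.transform import Rotation as R
    M=R.from_quat(o['tool_rot']).as_matrix(); jy=M[:,2].copy(); jy[2]=0; jy/=np.linalg.norm(jy)
    ex=np.array([jy[1],-jy[0],0]); 
    if ex[0]<0: ex=-ex
    p=np.array(o['position'])+[0,0,pinch_z]; t=np.radians(th)
    ax=np.sin(t)*ex-np.cos(t)*np.array([0,0,1]); w=np.cos(t)*ex+np.sin(t)*np.array([0,0,1])
    tip=p+ax*d
    sh=tip-ax*.055; top=sh-ax*.06
    bl=np.array([tip+w*.01,tip-w*.01,sh-w*.01,sh+w*.01]);hd=np.array([sh+w*.02,sh-w*.02,top-w*.02,top+w*.02])
    return tip,bl,hd
E
python3 - <<'E'
from ov import *
o=get_obs();C=load('s3')
ims=[]
for th in (25,30,35,40):
    x0,y0,x1,y1=185,150,230,200;s=8
    i=cv2.resize(C['pixels'][y0:y1,x0:x1,::-1],None,fx=s,fy=s,interpolation=cv2.INTER_CUBIC)
    tip,bl,hd=leaf(o,th)
    for p in (bl,hd): cv2.polylines(i,[np.int32((proj(C,p)+.5-[x0,y0])*s)],True,(255,0,255),1)
    ims.append(i)
cv2.imwrite('pics/o10.png',np.vstack([np.hstack(ims[:2]),np.hstack(ims[2:])])[:, :])
print(ims[0].shape)
E
```

```text
(400, 360, 3)
```

View pics/o10.png

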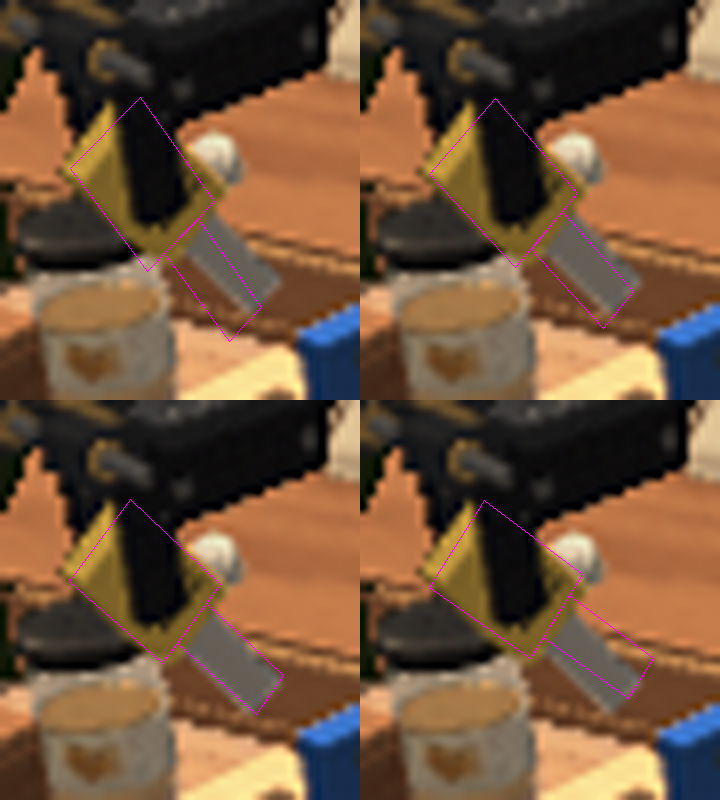

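Emit:
arm_command(plan=[[[0,0,1.6],0],[[0.2,-1.6,1.8],0.5],[[0.5,-3.5,1.8],1.0],[[0.8,-5.4,1.8],1.5],[[1.2,-7.3,1.8],2.0]])

```text
time: 4.3
position: [0.4594, 0.1898, 0.217]
tool_rot: [0.707, 0.004, -0.007, -0.707]
ft_force: [1.3, 0.9, 0.2]
grip_width: 0.0183
```

Emit:
arm_command(plan=[[[0.4,-1.9,0],0.4],[[0.8,-3.8,0],0.8],[[1.2,-5.7,0],1.14],[[1.6,-7.6,0],1.14],[[2.0,-9.5,0],1.14]])

```text
time: 4.8
position: [0.5098, -0.0478, 0.2169]
tool_rot: [-0.706, -0.038, 0.04, 0.706]
ft_force: [0.6, 0.6, -0.7]
grip_width: 0.0179
```

Emit:
arm_command(plan=[[[0.4,-1.8,0],0],[[0.76,-3.6,0],0],[[0.76,-4.1,-0.9],0],[[0.76,-4.1,-1.8],0],[[0.76,-4.1,-1.8],0]])

```text
time: 5.3
position: [0.5264, -0.1479, 0.1691]
tool_rot: [-0.704, -0.036, 0.042, 0.708]
ft_force: [-1.7, 1.0, -1.0]
grip_width: 0.018
```

```bash
cat >> ov.py <<'E'
def view(f,o,c,s,th,d,out):
    x0,y0,x1,y1=c; i=draw(f,c,s); C=load(f); tip,bl,hd=leaf(o,th,d)
    for p in (bl,hd): cv2.polylines(i,[np.int32((proj(C,p)+.5-[x0,y0])*s)],True,(255,0,255),1)
    cv2.imwrite('pics/'+out+'.png',i); B=Rz(by); print('tip',tip.round(4),'tip-mouth in block frame',(B.T@(tip-mouth)).round(4))
E
python3 - <<'E'
from ov import *
snap('wrist','w4');snap('scene','s4');snap('top','t4')
o=get_obs();print(o['position'],o['ft_force'],o['grip_width'],o['time'])
from scipy.spatial.transform import Rotation as R
z=R.from_quat(o['tool_rot']).as_matrix();print(z.round(3),np.degrees(np.arctan2(z[1,2],z[0,2])))
view('s4',o,(330,150,430,250),6,34,.092,'p1');view('t4',o,(340,130,440,230),6,34,.092,'p2')
E
```

```text
[ 0.52958421 -0.14816382  0.17316299] [-0.16004932  0.3686701  -0.02106631] 0.01807137695405466 5.45
[[ 0.994 -0.001 -0.112]
 [ 0.112  0.     0.994]
 [-0.001 -1.     0.001]] 96.44198821117023
tip [ 0.5807 -0.1424  0.1156] tip-mouth in block frame [-0.0148  0.0005  0.0171]
tip [ 0.5807 -0.1424  0.1156] tip-mouth in block frame [-0.0148  0.0005  0.0171]
```

View pics/p1.png

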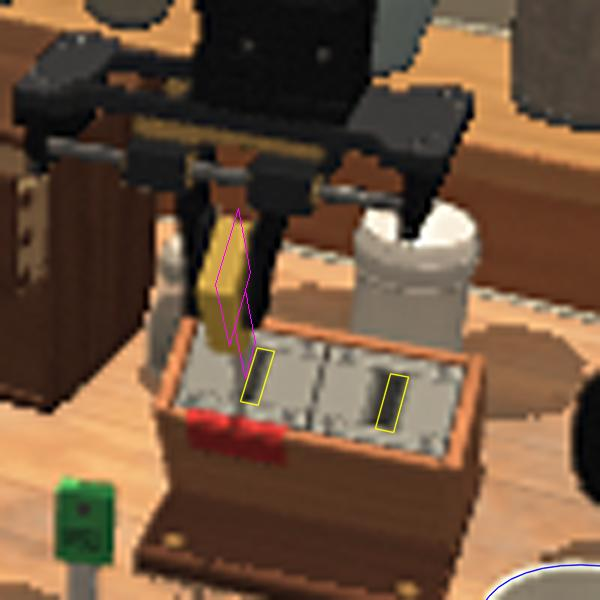

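View pics/p2.png

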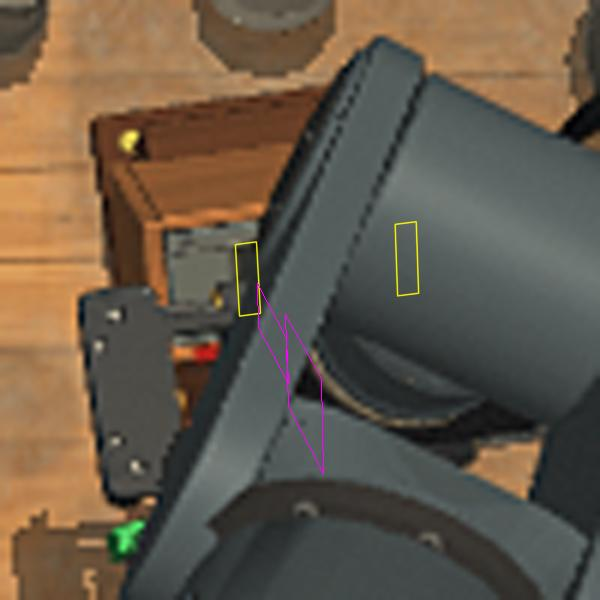

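View pics/w4.png

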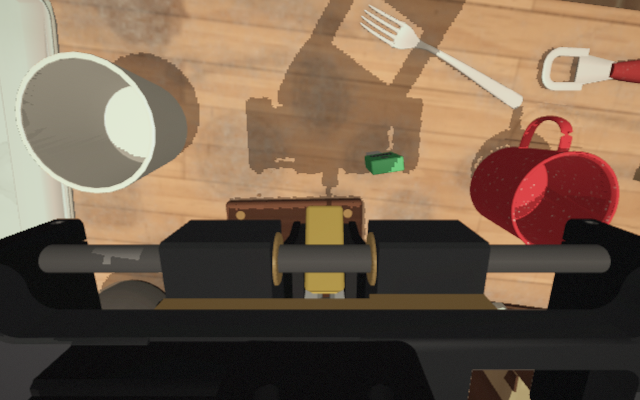

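```bash
python3 - <<'E'
from ov import *
crop('s4',355,180,395,225,16,'p3'); crop('w4',270,190,380,310,6,'p4')
o=get_obs();C=load('s4');tip,bl,hd=leaf(o,34,.092);print((proj(C,bl)+.5-[355,180])*16, (proj(C,tip)+.5-[355,180])*16)
E
```

```text
[[282.44422749 434.6379327 ]
 [254.82572195 529.09231788]
 [225.7107334  392.4126718 ]
 [254.78913327 294.68582795]] [[268.68324727 481.70003474]]
```

View pics/p3.png

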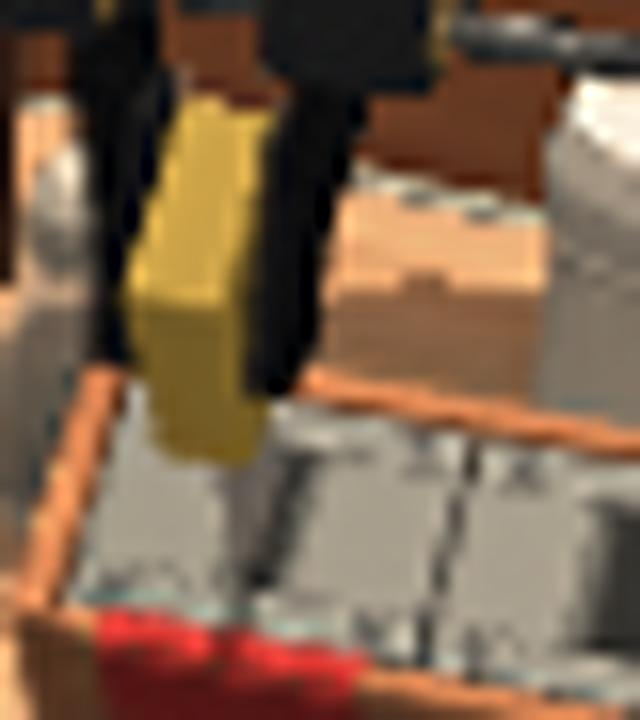

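View pics/p4.png

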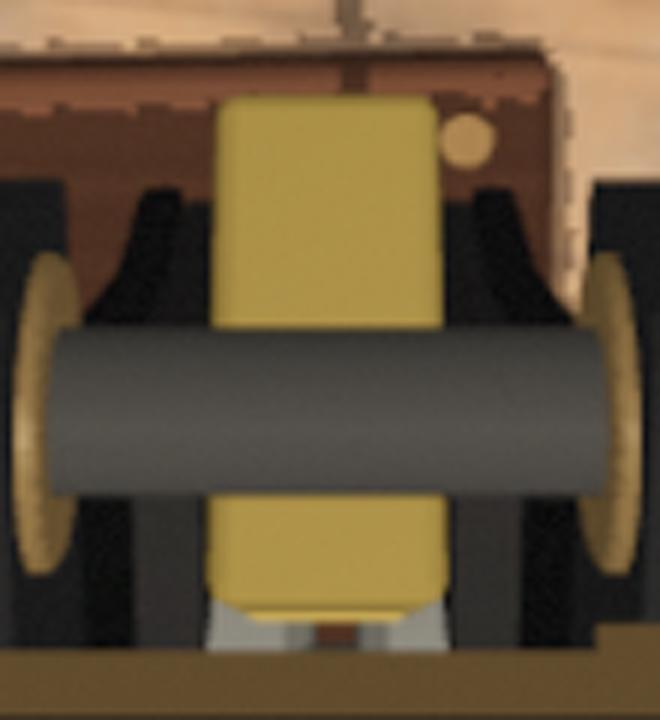

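```bash
python3 - <<'E'
from ov import *
C=load('w4');o=get_obs();B=Rz(by)
for dz in (0,.5):
  for uv,z in (((337/6+270-dz,635/6+190-dz),.1065),((328/6+270-dz,612/6+190-dz),.2)):
    X=ray(C,uv,z);print(X,(B.T@(X-mouth)).round(4), )
p=np.array(o['position']);print((B.T@(p-mouth)).round(4))
# handle side edges scene
from itertools import product
S=load('s4');tip,bl,hd=leaf(o,34,.092)
jy=B@[0,1,0]
for s in (-1,1): print((proj(S,hd+s*.009*jy)+.5-[355,180])*16)
for s in (-1,1): print((proj(S,bl+s*.0025*jy)+.5-[355,180])*16)
print((proj(S,[mouth+B@[.866*a,b,.5*a] for a in (-.016,.016) for b in (-.0035,.0035)])+.5-[355,180])*16)
E
```

```text
[ 0.60420923 -0.13660049  0.1065    ] [0.0092 0.0036 0.008 ]
[ 0.54274089 -0.14548181  0.2       ] [-0.0529  0.0017  0.1015]
[ 0.60377611 -0.13707974  0.1065    ] [0.0087 0.0032 0.008 ]
[ 0.54248934 -0.14576076  0.2       ] [-0.0532  0.0015  0.1015]
[-0.0663  0.0005  0.0747]
[[318.4187118  255.26664666]
 [260.81849993 451.42551846]
 [227.48083436 289.35665746]
 [288.57518379  85.51675149]]
[[220.20084165 237.49228281]
 [161.49011257 432.26120255]
 [123.16049626 270.17180352]
 [185.47765883  67.83954845]]
[[295.56332255 437.15320398]
 [268.01581333 531.69746472]
 [239.47836965 395.02722639]
 [268.47951245 297.20377748]]
[[269.34502281 432.12647493]
 [241.65576879 526.4911485 ]
 [211.96507311 389.80229057]
 [241.12044773 292.17186833]]
[[281.79937882 598.29664002]
 [245.44434832 590.98183876]
 [325.61590281 454.80995829]
 [289.62788556 447.88540913]]
```

Emit:
arm_command(plan=[[[0.3,0.09,-0.2],0],[[0.6,0.12,-0.6],0],[[0.99,0.16,-1.14],0],[[0.99,0.16,-1.14],0],[[0.99,0.16,-1.14],0]], force=8)

```text
time: 5.95
position: [0.5544, -0.1441, 0.1439]
tool_rot: [-0.706, -0.039, 0.04, 0.706]
ft_force: [0.4, 0.8, -0.0]
grip_width: 0.018
```

```bash
python3 - <<'E'
from ov import *
snap('wrist','w5');snap('scene','s5')
o=get_obs();print(o['position'],o['ft_force'],o['moment'],o['grip_width'],o['time'])
view('s5',o,(355,170,405,225),11,32,.092,'p1');crop('w5',270,190,380,310,6,'p4')
E
```

```text
[ 0.55429763 -0.14437327  0.14466753] [-0.00716445  0.48390945 -0.73626988] [0.14797049 0.05043015 0.04145551] 0.018379750587160168 6.05
tip [ 0.6027 -0.1389  0.0853] tip-mouth in block frame [ 0.0075  0.0015 -0.0132]
```

View pics/p1.png

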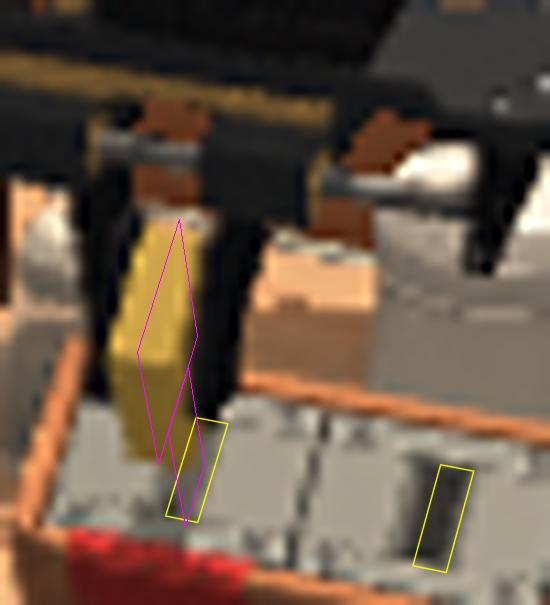

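View pics/p4.png

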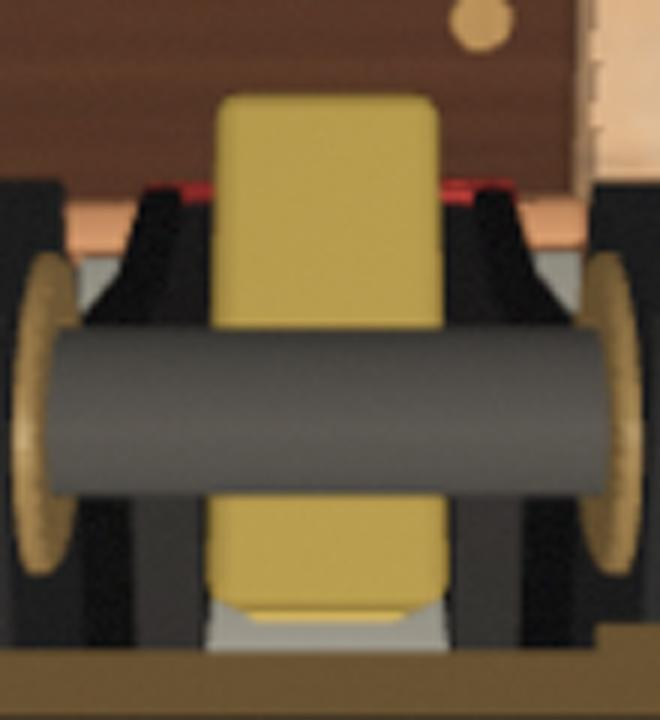

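Emit:
arm_command(plan=[[[0.25,0.03,-0.35],0],[[0.5,0.06,-0.7],0],[[0.75,0.08,-1.05],0],[[0.9,0.1,-1.3],0],[[0.92,0.1,-1.36],0]])

```text
time: 6.55
position: [0.578, -0.1416, 0.111]
tool_rot: [-0.706, -0.04, 0.04, 0.706]
ft_force: [-2.8, 3.8, 11.6]
grip_width: 0.018
```

```bash
python3 - <<'E'
from ov import *
snap('wrist','w6');snap('scene','s6')
o=get_obs();print(o['position'],o['ft_force'],o['moment'],o['grip_width'],o['time'])
view('s6',o,(345,160,425,225),9,30,.092,'p1');crop('w6',270,190,380,310,6,'p4')
E
```

```text
[ 0.57801226 -0.1416239   0.11098522] [-1.01188556  1.22071633  5.67769064] [0.5691171  0.29483665 0.08151052] 0.01751376825908118 6.65
tip [ 0.6237 -0.1365  0.05  ] tip-mouth in block frame [ 0.0286  0.0015 -0.0485]
```

View pics/p1.png

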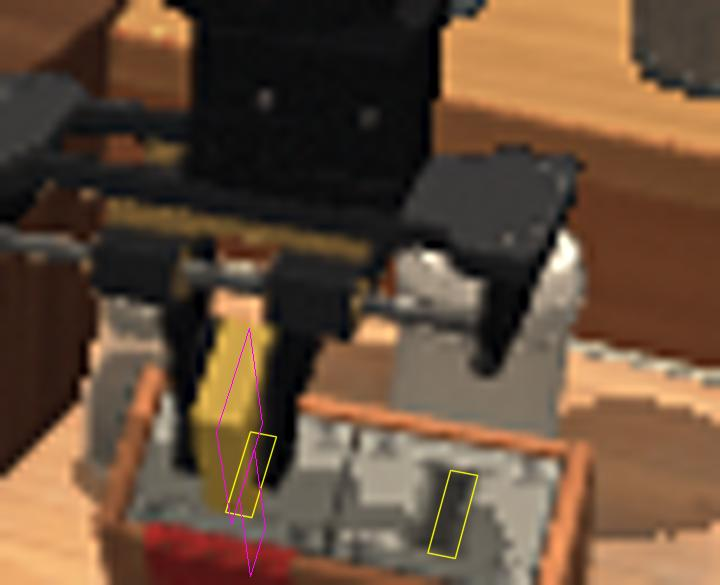

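Emit:
arm_command(plan=[[[-0.4,-0.05,0.7],0],[[-0.9,-0.1,1.5],0],[[-1.5,-0.18,2.6],0],[[-1.9,-0.5,3.5],0],[[-2.5,-2.0,3.9],0]], force=15)

```text
time: 7.15
position: [0.5162, -0.1907, 0.21]
tool_rot: [0.706, 0.042, -0.04, -0.705]
ft_force: [-0.1, -0.5, -1.6]
grip_width: 0.0176
```

Emit:
arm_command(plan=[[[-0.7,-1.7,0],0],[[-1.5,-3.4,0],0],[[-2.2,-5.1,0],0],[[-2.66,-6.42,0],0],[[-2.66,-6.42,0],0]])

```text
time: 7.65
position: [0.4477, -0.3584, 0.208]
tool_rot: [0.708, 0.038, -0.037, -0.705]
ft_force: [0.4, 0.4, -1.4]
grip_width: 0.018
```

```bash
python3 - <<'E'
from ov import *
snap('wrist','w7');snap('scene','s7')
o=get_obs();print(o['position'],o['ft_force'],o['moment'],o['grip_width'],o['time'])
view('s7',o,(345,170,485,300),5,30,.092,'p1')
E
```

```text
[ 0.44824495 -0.35345839  0.20765864] [-0.23817947  0.75456276 -0.23404908] [ 0.06599587 -0.02247127  0.00522264] 0.018122111370633052 7.75
tip [ 0.494  -0.3484  0.1467] tip-mouth in block frame [-0.1243 -0.1944  0.0482]
```

View pics/p1.png

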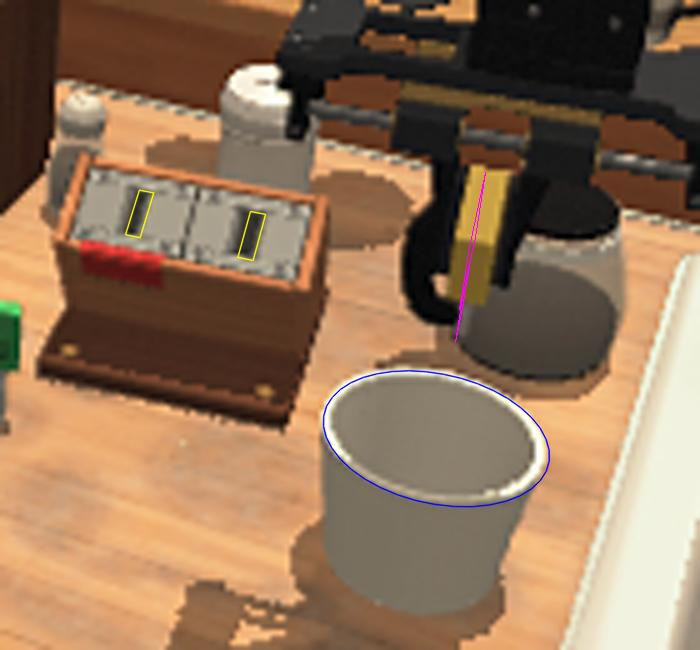

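View pics/w7.png

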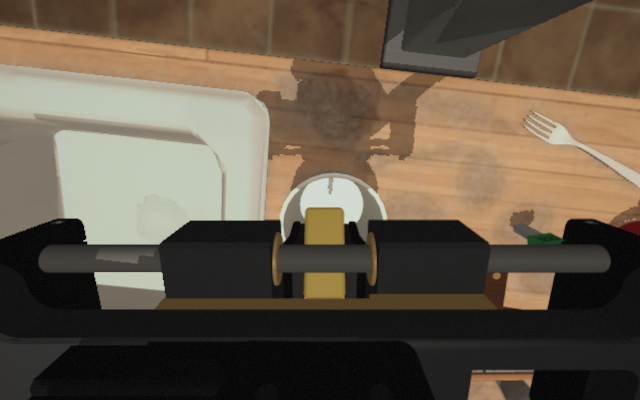

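Emit:
arm_command(plan=[[[0,0,-1.5],0],[[0,0,-3.0],0],[[0,0,-4.0],0],[[0,0,-4.6],0],[[0,0,-4.6],0]])

```text
time: 8.25
position: [0.4479, -0.3495, 0.0908]
tool_rot: [-0.704, -0.039, 0.042, 0.708]
ft_force: [0.4, 0.2, -1.0]
grip_width: 0.0178
```

Emit:
arm_command(plan=[[[0,0,0],0],[[0,0,0],0],[[0,0,0],0],[[0,0,0.5],0],[[0,0,2],0]], fingers=-0.3)

```text
time: 8.75
position: [0.4468, -0.3508, 0.1421]
tool_rot: [-0.704, -0.038, 0.041, 0.708]
ft_force: [0.8, -0.2, 0.7]
grip_width: 0.0303
```

Emit:
arm_command(plan=[[[-0.3,0,2],0],[[-0.3,0.5,3.5],0]])

```text
time: 8.95
position: [0.4411, -0.3419, 0.2348]
tool_rot: [0.708, 0.04, -0.038, -0.705]
ft_force: [0.5, -0.8, 0.3]
grip_width: 0.0304
```

```bash
python3 - <<'E'
from ov import *
snap('scene','s8');snap('wrist','w8')
o=get_obs();print(o['position'],o['ft_force'],o['grip_width'],o['time'])
crop('s8',345,160,485,310,4.5,'p1')
E
```

```text
[ 0.44331443 -0.34183768  0.23820454] [-0.22150713  0.24854934  0.0170748 ] 0.030352387172235557 9.05
```

View pics/p1.png

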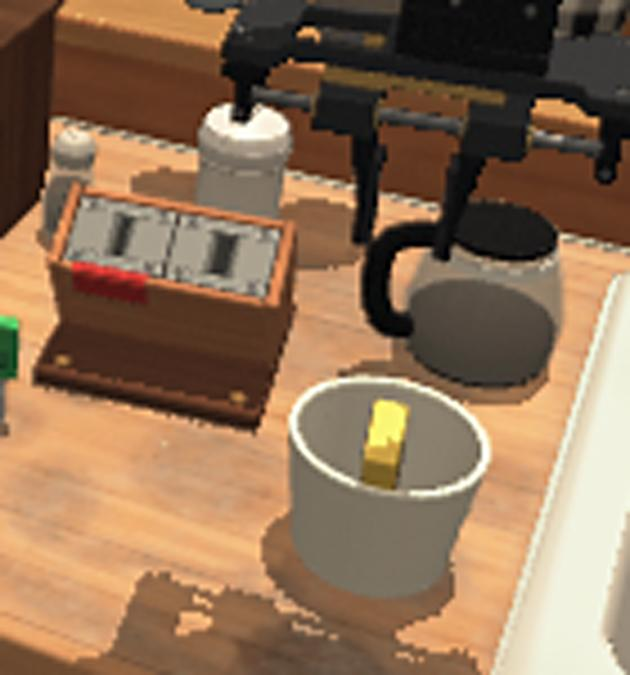

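View pics/w8.png

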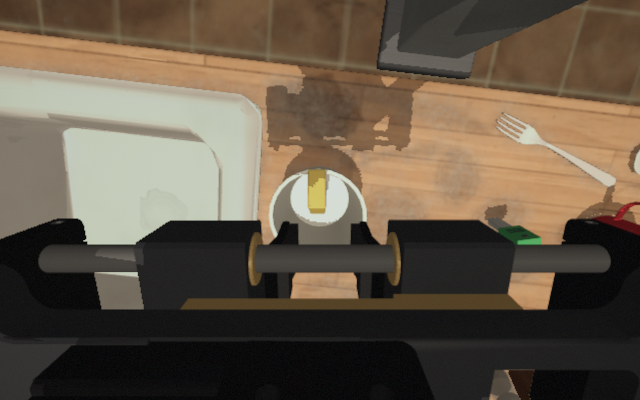

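Emit:
arm_command(plan=[[[0.05,1.9,0],-0.4],[[0.1,3.8,0],-0.8],[[0.15,5.7,0],-1.2],[[0.2,7.6,0],-1.6],[[0.3,9.5,0],-2.0]], fingers=0)

```text
time: 9.55
position: [0.4479, -0.1008, 0.2313]
tool_rot: [0.707, -0.023, 0.023, -0.707]
ft_force: [0.5, -0.3, 0.6]
grip_width: 0.0433
```

Emit:
arm_command(plan=[[[0.1,1.9,0],-0.4],[[0.2,3.8,0],-0.8],[[0.3,5.7,0],-1.14],[[0.4,7.6,0],-1.14],[[0.5,9.5,0],-1.14]])

```text
time: 10.05
position: [0.4607, 0.1368, 0.2314]
tool_rot: [-0.705, 0.057, -0.058, 0.705]
ft_force: [0.9, -0.0, -0.1]
grip_width: 0.0433
```

Emit:
arm_command(plan=[[[0.1,1.9,0],0],[[0.2,3.8,0],0],[[0.3,5.7,0],0],[[0.3,6.6,-1],0],[[0.3,6.6,-1],0]])

```text
time: 10.55
position: [0.4663, 0.3021, 0.2038]
tool_rot: [0.705, -0.057, 0.054, -0.704]
ft_force: [-0.9, -0.7, 0.2]
grip_width: 0.0435
```

```bash
python3 - <<'E'
from ov import *
snap('wrist','w9')
o=get_obs();print(o['position'],o['ft_force'],o['grip_width'],o['time'])
from scipy.spatial.transform import Rotation as R
z=R.from_quat(o['tool_rot']).as_matrix();print(np.degrees(np.arctan2(z[1,2],z[0,2])))
cv2.imwrite('pics/p1.png',draw('w9',(200,120,440,320),3.3))
E
```

```text
[0.46680581 0.30056743 0.20470015] [-0.13103416 -0.2701085   0.31996604] 0.043513074056932256 10.6
80.89387625296803
```

View pics/p1.png

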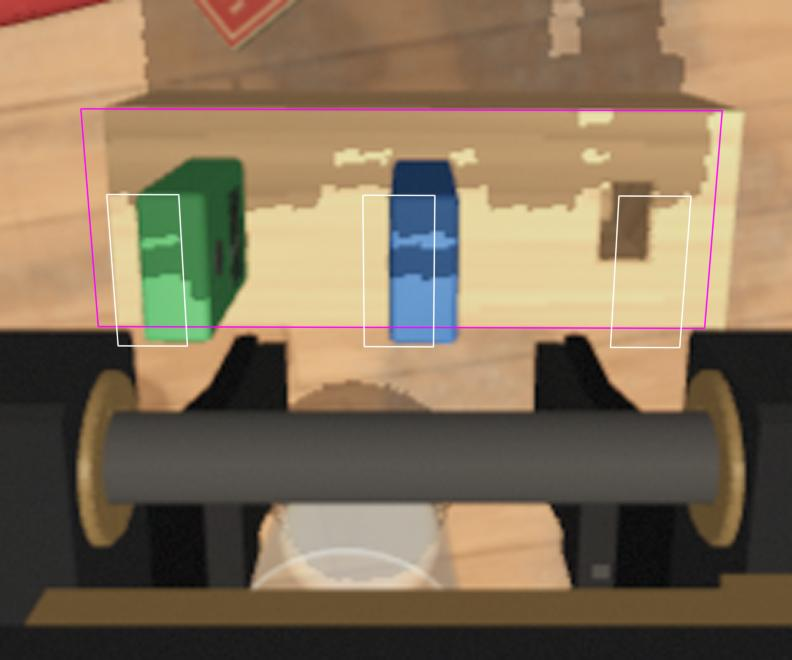

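Emit:
arm_command(plan=[[[0,0.14,-1.2],0],[[0,0.14,-2.6],0],[[0,0.14,-4.0],0],[[0,0.14,-4.8],0],[[0,0.14,-4.8],0]])

```text
time: 11.1
position: [0.467, 0.3011, 0.0841]
tool_rot: [0.706, -0.06, 0.056, -0.704]
ft_force: [-1.2, 0.1, 0.6]
grip_width: 0.0437
```

Emit:
arm_command(plan=[[[0,0,0],0],[[0,0,0],0],[[0,0,0],0],[[0,0,0],0],[[0,0,0],0]], fingers=-1, force=8)

```text
time: 11.6
position: [0.4691, 0.3037, 0.087]
tool_rot: [-0.704, 0.056, -0.058, 0.705]
ft_force: [-0.7, -0.6, 5.1]
grip_width: 0.0181
```

```bash
python3 - <<'E'
from ov import *
snap('wrist','w10');snap('scene','s10')
o=get_obs();print(o['position'],o['ft_force'],o['grip_width'],o['time'])
crop('s10',170,120,310,250,4.5,'p1')
E
```

```text
[0.46912965 0.30375657 0.08699001] [-0.23885805 -1.03855728  6.16219981] 0.01795004586131056 11.7
```

View pics/p1.png

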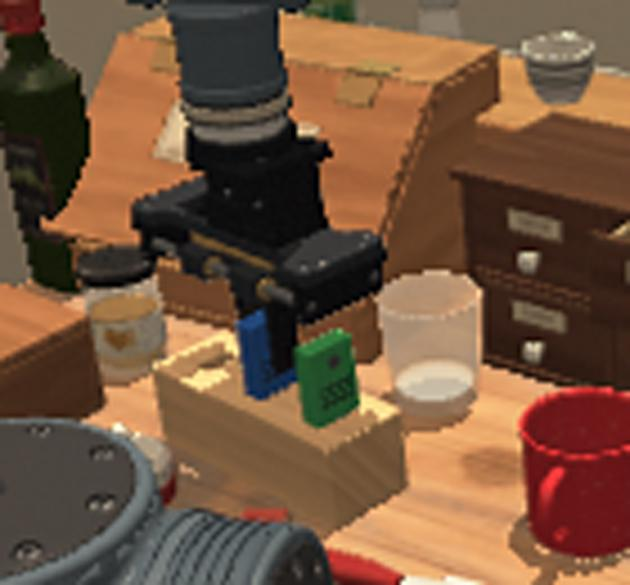

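Emit:
arm_command(plan=[[[0,0,0.4],0],[[0,0,1.1],0],[[0,0,1.75],0],[[0,0,1.75],0],[[0,0,1.75],0]], force=6)

```text
time: 12.2
position: [0.4684, 0.3035, 0.1298]
tool_rot: [-0.705, 0.057, -0.057, 0.705]
ft_force: [-0.4, -1.6, -0.6]
grip_width: 0.018
```

Emit:
arm_command(plan=[[[-0.45,0.07,0],0],[[-0.9,0.14,-0.05],0],[[-1.3,0.21,-0.12],0],[[-1.7,0.27,-0.2],0],[[-1.7,0.27,-0.2],0]])

```text
time: 12.7
position: [0.4229, 0.3101, 0.1238]
tool_rot: [0.705, -0.058, 0.055, -0.704]
ft_force: [-0.2, -0.6, -0.1]
grip_width: 0.018
```

Emit:
arm_command(plan=[[[0,0,0],0],[[0,0,1.2],0],[[0,0,2.6],0],[[0,0,3.5],0],[[0,0,3.5],0]], force=15)

```text
time: 13.2
position: [0.4282, 0.3112, 0.2152]
tool_rot: [-0.704, 0.055, -0.06, 0.706]
ft_force: [1.6, -0.3, 0.1]
grip_width: 0.0182
```

```bash
python3 - <<'E'
from ov import *
snap('scene','s11');snap('wrist','w11')
o=get_obs();print(o['position'],o['ft_force'],o['grip_width'],o['time'])
C=load('s11')
ims=[]
for th,d in ((28,.092),(32,.092),(32,.096),(36,.092)):
    x0,y0,x1,y1=195,130,245,230;s=4
    x0,y0,x1,y1=195,140,245,190;s=8
    i=cv2.resize(C['pixels'][y0:y1,x0:x1,::-1],None,fx=s,fy=s,interpolation=cv2.INTER_CUBIC)
    tip,bl,hd=leaf(o,th,d)
    for p in (bl,hd): cv2.polylines(i,[np.int32((proj(C,p)+.5-[x0,y0])*s)],True,(255,0,255),1)
    ims.append(i)
i=np.vstack([np.hstack(ims[:2]),np.hstack(ims[2:])]);cv2.imwrite('pics/p1.png',cv2.resize(i,(600,600)));crop('s11',150,100,310,250,4,'p2')
E
```

```text
[0.4258593  0.31004658 0.21195455] [ 0.2135181   0.13885306 -0.7985733 ] 0.017852931549574357 13.3
```

View pics/p1.png

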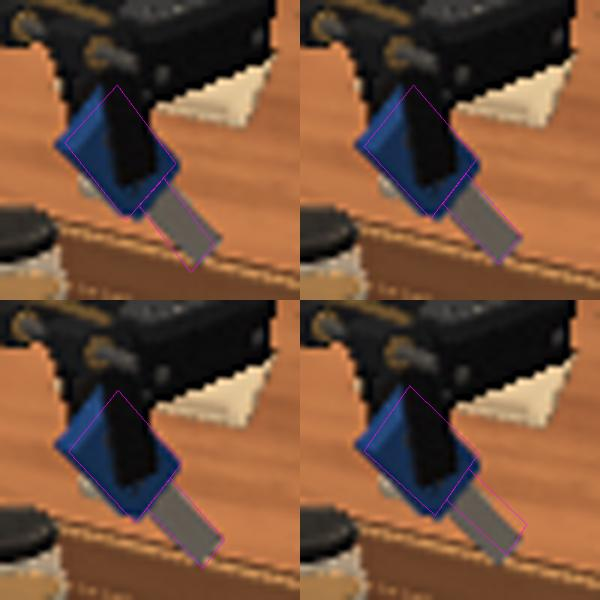

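View pics/p2.png

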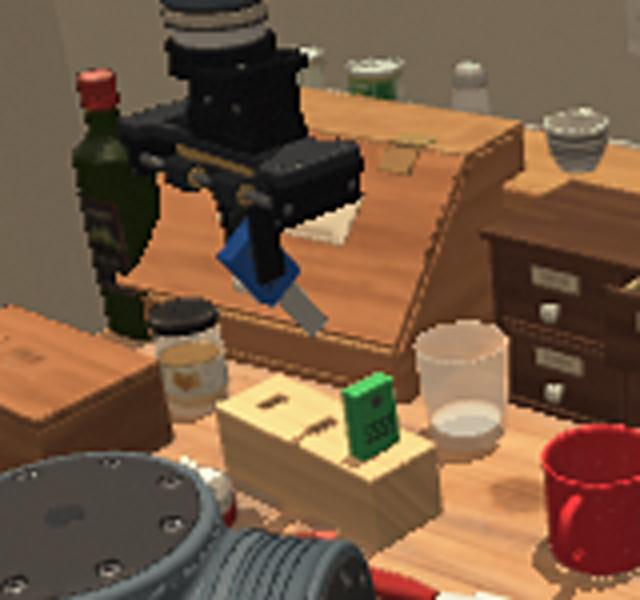

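Emit:
arm_command(plan=[[[0,-0.8,0.4],0.3],[[0.2,-2.6,0.4],0.8],[[0.6,-4.5,0.4],1.3],[[1.0,-6.4,0.4],1.8],[[1.4,-8.3,0.4],2.3]])

```text
time: 13.8
position: [0.4598, 0.101, 0.2204]
tool_rot: [-0.707, -0.013, 0.016, 0.707]
ft_force: [1.0, -0.2, 0.7]
grip_width: 0.0177
```

Emit:
arm_command(plan=[[[0.5,-1.9,0],0.4],[[1.0,-3.8,0],0.84],[[1.5,-5.7,0],0.84],[[2.0,-7.6,0],0.84],[[2.5,-9.4,0],0.84]])

```text
time: 14.3
position: [0.5225, -0.1342, 0.22]
tool_rot: [-0.705, -0.038, 0.04, 0.707]
ft_force: [1.5, 1.3, -0.2]
grip_width: 0.018
```

Emit:
arm_command(plan=[[[0.48,-0.54,-0.6],0],[[0.48,-0.54,-1.6],0],[[0.48,-0.54,-1.6],0],[[0.48,-0.54,-1.6],0]])

```text
time: 14.7
position: [0.534, -0.145, 0.1804]
tool_rot: [-0.705, -0.038, 0.041, 0.707]
ft_force: [-0.1, -0.4, -0.5]
grip_width: 0.0178
```

```bash
python3 - <<'E'
from ov import *
snap('scene','s12');snap('wrist','w12')
o=get_obs();print(o['position'],o['ft_force'],o['grip_width'],o['time'])
from scipy.spatial.transform import Rotation as R
z=R.from_quat(o['tool_rot']).as_matrix();print(np.degrees(np.arctan2(z[1,2],z[0,2])))
view('s12',o,(345,160,425,230),8,31,.093,'p1');crop('w12',270,190,380,310,6,'p4')
E
```

```text
[ 0.53540275 -0.14531101  0.18226227] [ 0.62208444  0.57082602 -0.05225284] 0.017990888065737058 14.8
96.46267557215172
tip [ 0.583  -0.1399  0.1212] tip-mouth in block frame [-0.0123  0.0027  0.0227]
```

View pics/p1.png

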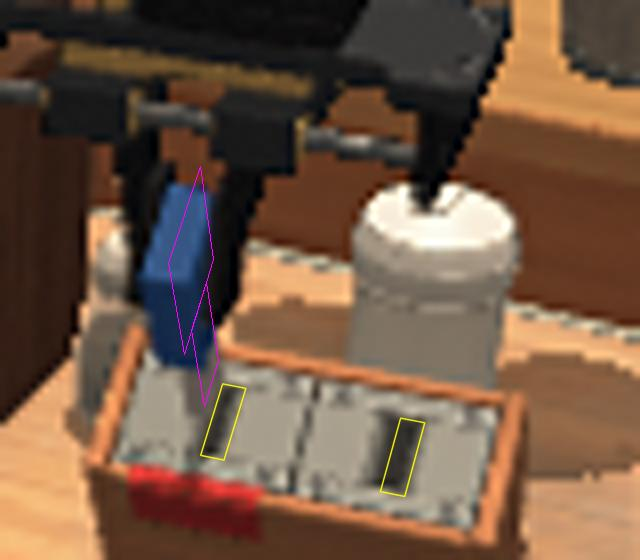

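View pics/p4.png

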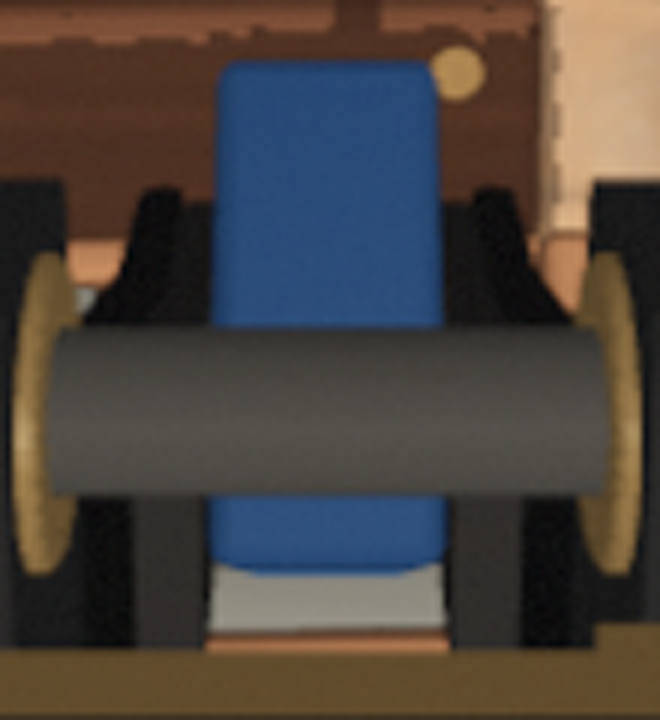

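Emit:
arm_command(plan=[[[0.2,0.0,-0.35],0],[[0.4,0.02,-0.69],0],[[0.4,0.02,-0.69],0]])

```text
time: 15.1
position: [0.5457, -0.1447, 0.1639]
tool_rot: [-0.706, -0.04, 0.04, 0.706]
ft_force: [0.5, 0.4, 1.0]
grip_width: 0.0177
```

Emit:
arm_command(plan=[[[0.04,0.005,-0.07],0],[[0.08,0.01,-0.14],0],[[0.12,0.015,-0.21],0],[[0.16,0.02,-0.28],0],[[0.16,0.02,-0.28],0]])

```text
time: 15.6
position: [0.5479, -0.1446, 0.1595]
tool_rot: [-0.706, -0.039, 0.041, 0.706]
ft_force: [-6.9, 1.3, 12.9]
grip_width: 0.0177
```

```bash
python3 - <<'E'
from ov import *
snap('scene','s13')
o=get_obs();print(o['position'],o['ft_force'],o['grip_width'],o['time'])
view('s13',o,(345,160,425,230),8,31,.093,'p1')
E
```

```text
[ 0.54784583 -0.14460167  0.15945543] [-5.62374889  1.46190456 11.71331365] 0.01758479018747899 15.65
tip [ 0.5954 -0.1392  0.0984] tip-mouth in block frame [ 0.0002  0.002  -0.0001]
```

View pics/p1.png

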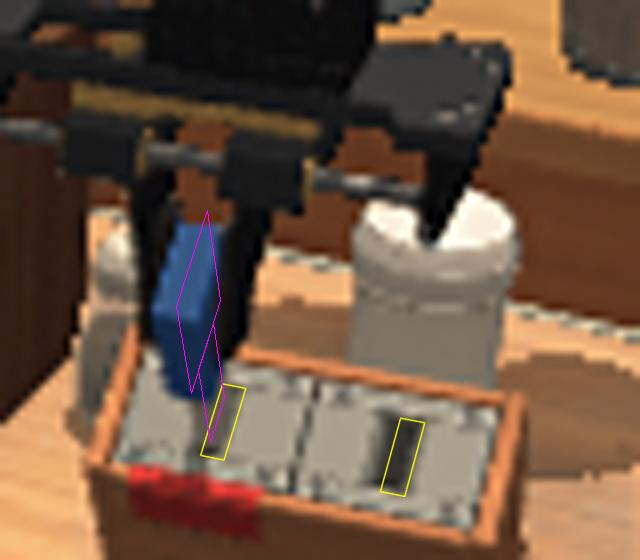

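Emit:
arm_command(plan=[[[0,0.03,0],0],[[0,0.06,0],0],[[0,0.06,0],0]])

```text
time: 15.95
position: [0.5479, -0.1442, 0.1595]
tool_rot: [0.707, 0.039, -0.041, -0.705]
ft_force: [-6.1, -1.8, 10.4]
grip_width: 0.0183
```

Emit:
arm_command(plan=[[[0,-0.04,0],0],[[0,-0.08,0],0],[[0,-0.12,0],0],[[0,-0.12,0],0]])

```text
time: 16.35
position: [0.5477, -0.1451, 0.1594]
tool_rot: [-0.705, -0.039, 0.041, 0.707]
ft_force: [-5.6, 3.4, 11.2]
grip_width: 0.0177
```

Emit:
arm_command(plan=[[[0,0.06,0],0],[[0,0.06,0],0]])

```text
time: 16.55
position: [0.5478, -0.1446, 0.1594]
tool_rot: [0.706, 0.039, -0.041, -0.706]
ft_force: [-5.9, -0.3, 11.2]
grip_width: 0.0178
```

Emit:
arm_command(plan=[[[-0.25,-0.03,0.43],0],[[-0.6,-0.06,1.1],0],[[-1.0,0.3,2.2],0],[[-1.4,2.1,2.2],0],[[-1.8,4.0,2.2],0]])

```text
time: 17.05
position: [0.5052, -0.0452, 0.2143]
tool_rot: [0.707, 0.04, -0.037, -0.706]
ft_force: [0.3, 0.5, -1.7]
grip_width: 0.018
```

Emit:
arm_command(plan=[[[-0.5,1.9,0],0],[[-1.0,3.6,0],0],[[-1.14,4.03,0],0],[[-1.14,4.03,0],0]])

```text
time: 17.45
position: [0.4754, 0.0572, 0.2132]
tool_rot: [0.706, 0.041, -0.041, -0.706]
ft_force: [0.4, 0.3, 0.1]
grip_width: 0.0179
```

```bash
python3 - <<'E'
from ov import *
snap('scene','s14');snap('wrist','w14')
o=get_obs();print(o['position'],o['ft_force'],o['grip_width'],o['time'])
view('s14',o,(265,140,385,260),5,31,.093,'p1');cv2.imwrite('pics/p2.png',draw('w14',(220,100,420,310),3))
S=load('s14'); print(leaf(o,31,.093)[0])
E
```

```text
[0.47693072 0.05511273 0.21318764] [ 0.86027168  0.06887834 -0.05080348] 0.018171645683140933 17.55
tip [0.5245 0.0605 0.1522] tip-mouth in block frame [-0.0477  0.2084  0.0537]
[0.52452791 0.06047721 0.15217108]
```

View pics/p1.png

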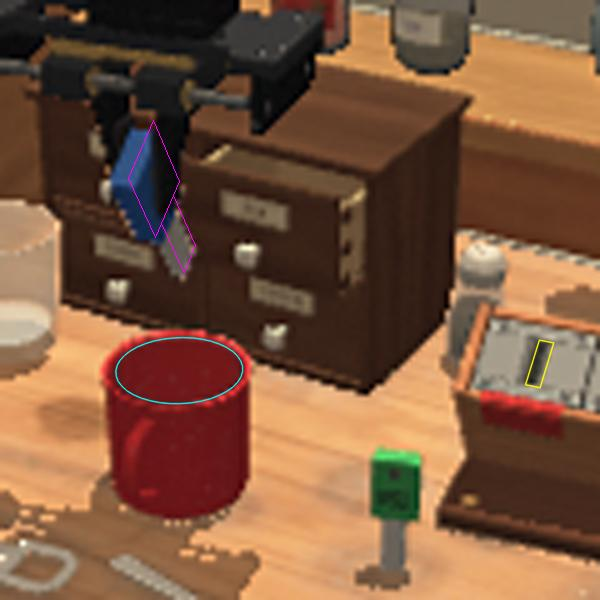

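View pics/p2.png

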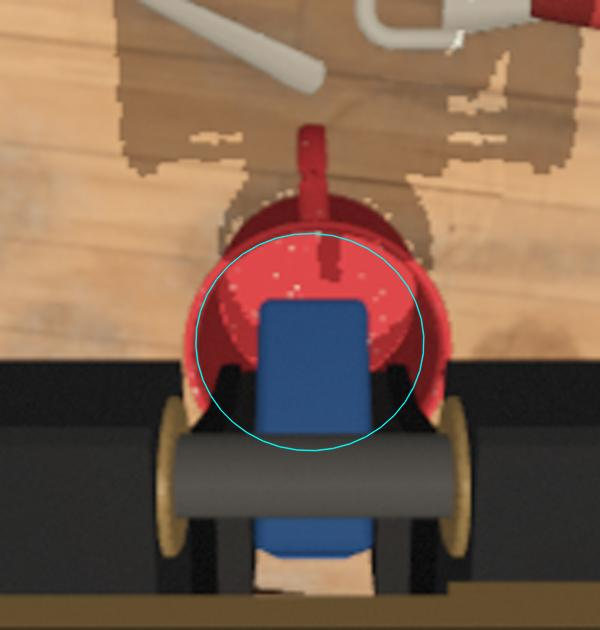

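Emit:
arm_command(plan=[[[-0.08,0.02,-1.2],0],[[-0.08,0.02,-2.4],0],[[-0.08,0.02,-3.6],0],[[-0.08,0.02,-4.4],0],[[-0.08,0.02,-4.4],0]])

```text
time: 18.05
position: [0.4734, 0.0547, 0.1005]
tool_rot: [-0.706, -0.037, 0.04, 0.706]
ft_force: [-0.9, 0.4, -1.5]
grip_width: 0.0179
```

```bash
python3 - <<'E'
from ov import *
snap('scene','s15')
o=get_obs();print(o['position'],o['ft_force'],o['grip_width'],o['time'])
view('s15',o,(265,140,385,260),5,31,.093,'p1')
E
```

```text
[0.47424837 0.05486199 0.10184077] [ 0.33071352 -0.18202295 -0.44561414] 0.01781927163025355 18.1
tip [0.5219 0.0601 0.0408] tip-mouth in block frame [-0.0504  0.2083 -0.0577]
```

View pics/p1.png

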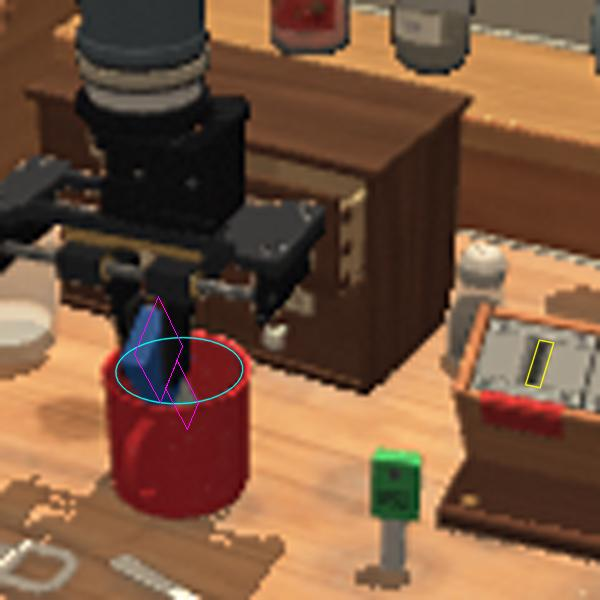

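Leaf is inside the mug with no contact force; release and rise.

Emit:
arm_command(plan=[[[0,0,0],0],[[0,0,0],0],[[0,0,0],0],[[0,0,0.5],0],[[0,0,2],0]], fingers=-0.3)

```text
time: 18.6
position: [0.4719, 0.0566, 0.1518]
tool_rot: [-0.706, -0.037, 0.042, 0.706]
ft_force: [0.8, -0.6, 0.7]
grip_width: 0.0304
```

Emit:
arm_command(plan=[[[0,0,1.8],0],[[0,0,3.2],0],[[-0.5,-1.0,4],0],[[-0.5,-1.0,4],0],[[-0.5,-1.0,4],0]])

```text
time: 19.1
position: [0.4614, 0.0315, 0.2536]
tool_rot: [0.706, 0.04, -0.038, -0.706]
ft_force: [0.1, -0.1, 0.5]
grip_width: 0.0302
```

```bash
python3 - <<'E'
from ov import *
snap('scene','s16');snap('wrist','w16')
o=get_obs();print(o['position'],o['ft_force'],o['grip_width'],o['time'])
crop('s16',190,130,470,310,2.8,'p1');crop('w16',200,60,640,260,1.8,'p2')
E
```

```text
[0.46089601 0.03193853 0.25222577] [-0.17878922 -0.37424458 -0.60956093] 0.030527930221487955 19.2
```

View pics/p1.png

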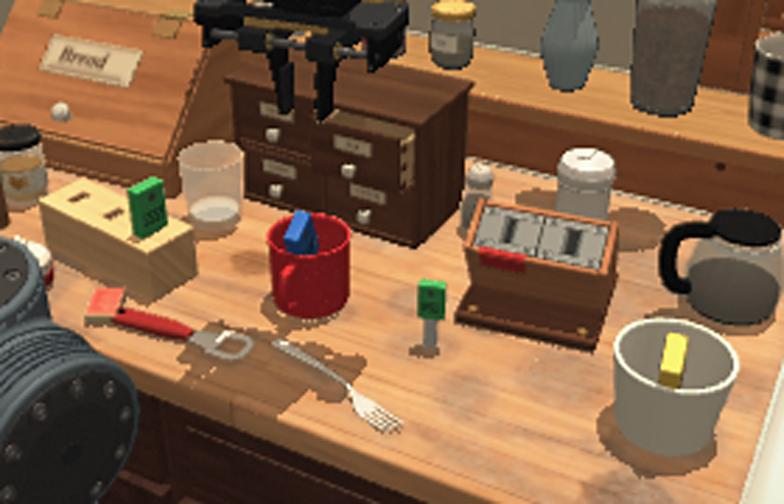

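View pics/p2.png

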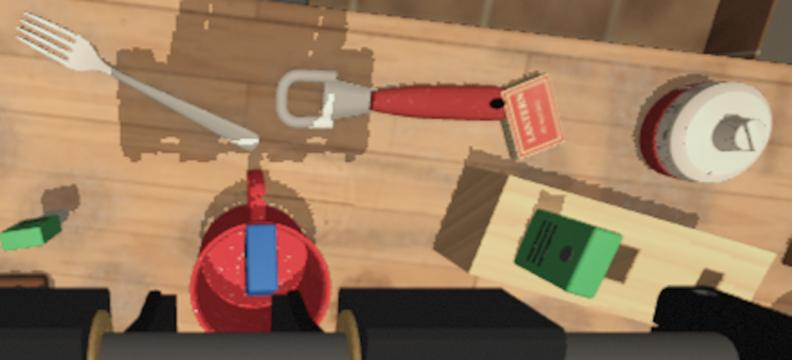

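```bash
python3 - <<'E'
from ov import *
for f in ('scene0','s16'):
    i=load(f)['pixels'].astype(int)[160:250,225:260]; m=(i[...,1]>i[...,0]+25)&(i[...,1]>i[...,2]+15); y,x=np.nonzero(m); print(f,m.sum(),x.mean()+225,y.mean()+160)
crop('s16',280,190,330,260,6,'p1');crop('s16',395,230,465,300,5,'p2')
print(get_obs()['time'])
E
```

```text
scene0 201 241.92537313432837 203.17412935323384
s16 192 242.09895833333334 203.19270833333334
19.2
```

```bash
python3 -c "
import cv2,numpy as np
a=cv2.imread('pics/p1.png');b=cv2.resize(cv2.imread('pics/p2.png'),(420,420));cv2.imwrite('pics/p3.png',np.hstack([a,b]))"
```

```text
(no output)
```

View pics/p3.png

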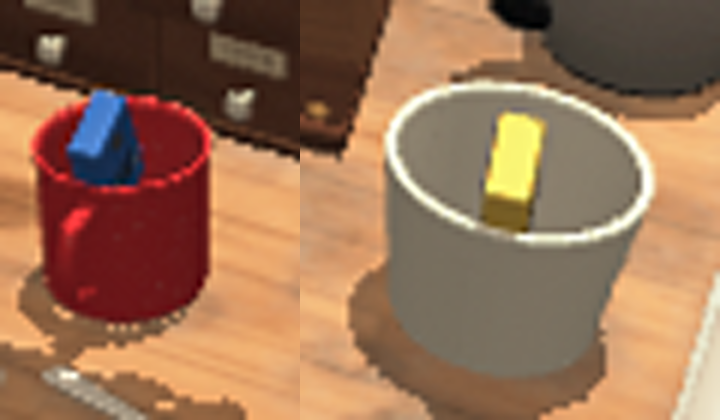

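```bash
python3 - <<'E'
from ov import *
snap('top','t17');crop('t17',425,185,500,260,8,'p1');crop('w8',250,140,390,230,5.5,'p2')
E
```

```text
(no output)
```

View pics/p1.png

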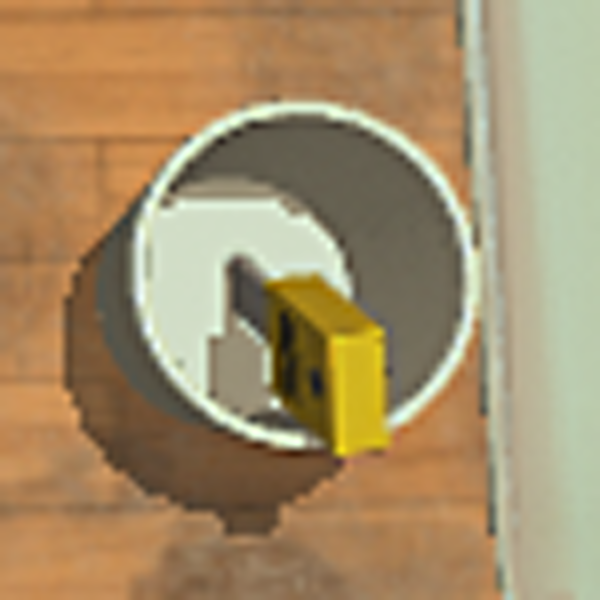

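```bash
python3 - <<'E'
from ov import *
T=load('t17');t=ray(T,(425+237/8,185+290/8),.015)
for z in (.09,.1,.105,.11,.115):
    p=ray(T,(425+357/8,185+390/8),z);print(t.round(3),p.round(3),np.linalg.norm(p-t).round(3),np.degrees(np.arctan2(np.hypot(*(p-t)[:2]),z-.015)))
hand_in()
E
```

```text
[ 0.485 -0.349  0.015] [ 0.446 -0.361  0.09 ] 0.085 28.529363874461133
[ 0.485 -0.349  0.015] [ 0.446 -0.358  0.1  ] 0.094 25.454589452905886
[ 0.485 -0.349  0.015] [ 0.445 -0.356  0.105] 0.099 24.1849113560939
[ 0.485 -0.349  0.015] [ 0.445 -0.354  0.11 ] 0.103 23.06621626608494
[ 0.485 -0.349  0.015] [ 0.445 -0.352  0.115] 0.108 22.080884081201443
the job is handed in; nothing more can be done
```

The marked slot takes the thin leaf (5 mm) but not the middle one (9 mm), and I've handed the job in. That makes the gap the smaller of the two, about 7 mm. It took about 19 s on the robot's clock; handing in gave no verdict.

- **Thin leaf (yellow):** I tilted it in the grip by levering it against its hole in the stand. It slid in until its shoulder sat on the slanted top, with a peak force of about 12 N. It then went into the white crock.
- **Middle leaf (blue):** It stopped at the mouth at about 13 N. Moving it sideways both ways met resistance and it went no deeper, so it was wedged in the flare rather than misaligned. It then went into the red mug.
- **Thick leaf (green):** It was left untried in the stand. Its position in the scene picture shifted by less than 0.2 pixel from start to end.

**Last checks:**
- In the last pictures, the thin leaf leans about 25° with its tip near the crock's centre. The middle leaf leans on the mug's rim, blade down.
- Crock and mug look upright, and the gripper is clear above. I judged all of these from pictures, not with precise measurements.

**Disagreement:** the wrist camera placed the stand about 6 mm further left than the measurement I used, while the scene camera made it about 2 mm and the top camera about 1–2 mm. I worked around it by letting the closing fingers centre on each handle. For the slot the cameras agreed to about 2 mm.

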